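# Demould cast plaques and stand them on edge to dry

### The arm

A 7-joint arm with a two-finger parallel gripper is mounted at the origin on a cart in front of the work surface, level with it; the furniture and walls round the work are solid. World frame = base frame: x ahead of the robot, y to its left, z up, the work surface at z = 0. Lengths are in m, angles in rad, forces in N, time in s.
With the tool pointing down it reaches from about 0.425 to 0.925 m from the base axis. Payload 6.8 kg.
Tool frame: the origin (TCP) lies midway between the tips of the shut fingers; the grasp point (between the pads) lies 19 mm behind it (grip_point_offset is the distance from the TCP to the grasp point, in m); y points along the fingers, x is the direction in which the jaws open and shut, and the axes are right-handed (so a half turn about y gives the same grasp; the last joint's range is limited). The gripper opens to 85 mm and grips with 20 to 120 N. Pads are 22 mm wide; open, the fingers measure 114 mm over their backs; the gripper's body (76 mm by 85 mm) begins 54 mm behind the grasp point. The pads swing forward as they close: fully open they stand 13 mm farther back than shut.
Start: joints at [-0.779, 0.477, 0.022, 1.555, -0.011, 1.109, -0.083], TCP at [0.529, 0.42, 0.231] pointing down, gripper open.
Joint ranges: [-2.96, 2.96], [-0.34, 2.1], [-1.41, 1.46], [0.24, 2.44], [-1.37, 4.51], [0.17, 1.92], [-2.96, 2.96]. Speed limits (rad/s): [2.39, 2.39, 3.14, 3.14, 3.14, 3.14, 3.14].

### API

Orientations are given as a unit quaternion [w, x, y, z].
In Python, from station import get_obs, read_camera, hand_in, grip_point_offset gives the robot as it stands.
- The arm moves only by the tool play_rows, never from a script. Its argument "increments" is a list of rows, each a list of 2 entries, a list of its own where there are three numbers: the shift along the tool's x, y, z in m, then the turn, a rotation vector about the tool's x, y, z in degrees. In form: [[[tx, ty, tz], [ax, ay, az]], ...]. A call has 1 to 20 rows; each row shifts and turns the commanded pose from where the row before left it, along the tool's axes as they then stand; what a row does not reach is not made up. A row lasts 1/12 s, in which the tool goes at most 41.7 mm and 7.16 degrees, less where a joint would pass 70% of its speed; a pose out of reach is approached as far as the arm can. A call with a gripper value outside its range is refused whole. "gripper" is the finger opening in m, from 0 to 0.0854, set as the call begins (left out, the last holds). The fingers move at their own pace and stop on an object; "grip_force" is the grip in N (left out, the last holds). Time passes only in rows, so rows that do not move let the fingers close. It gives the time, the measured TCP pose, the force and the opening at its end, in the units of the state.
- get_obs(): the state, without advancing time (a new reading comes with each control period).
- read_camera(name): name is "scene" or "top" or "wrist"; returns a dict with "color" (480x640x3 uint8, red, green, blue), "range_z" (480x640 float32, m along the optical axis (not along the pixel's ray), 0 where there is no reading), "intrinsics" (3x3 intrinsics, pixels), "R" (3x3) and "t" (3): a world point X has camera coordinates R X + t; the wrist camera has in their place "hand_eye" (4x4, takes a point from camera to tool coordinates, whose origin is the TCP and whose axes are the tool frame's). Camera axes: x right, y down, z forward; pixel columns grow to the right and rows downward; lengths in m; the calibration is good to about 2 mm. A picture is of the moment at which its call begins: read the wrist's pose just before it.
- hand_in(): hands the job in, once; it reports no verdict.
The state is a dict: "t": time; "q": joint angles; "joint_vel": joint speeds; "joint_torque": joint torques, N m; "eef_pos": TCP position; "tool_rot": TCP orientation; "contact_force": force on the tool from outside, world axes, zero at the start; "torque": the same for the moment, N m; "gripper_width": opening from 0.0 (shut) to 1.0 (fully open).
Only numpy, scipy, OpenCV 4.12 (cv2) and the standard library are available. Lean on these libraries where they do the work, as an engineer would, in place of code of your own. Each camera call takes 0.05 s, during which the arm holds its last target. There are 200 camera calls.

### The job

Lift every cast resin plaque out of the blue mould and stand it upright on one of its thin edges on the black drying pad, inside the white outline. Stand them like books with their large faces to the left and right of the pad, so that air from the fan bar along the pad's far edge can blow straight between them, and leave at least a finger's width between plaques. When all are standing, press the green start button on the grey switch box right down, leaving the plaques standing and the other things on the bench alone.

Things in the scene. Friction and masses are not known exactly. Their poses are not given: they have to be found in the camera images.
- plaque_0_centre (a point): Centre of a cast orange-amber resin plaque, a flat slab 64 mm (its x) by 52 mm (its y) by 16 mm thick (its z, normal to its two large faces; one face has a thin raised-looking border), about 65 g, rigid. At the start it lies flat in one cavity of the mould, its lower 6 mm in the cavity and its upper 10 mm standing out above the mould's top. All plaques are alike and interchangeable; one that is absent reads None.
- plaque_1_centre (a point): Centre of a cast orange-amber resin plaque, a flat slab 64 mm (its x) by 52 mm (its y) by 16 mm thick (its z, normal to its two large faces; one face has a thin raised-looking border), about 65 g, rigid. At the start it lies flat in one cavity of the mould, its lower 6 mm in the cavity and its upper 10 mm standing out above the mould's top. All plaques are alike and interchangeable; one that is absent reads None.
- plaque_2_centre (a point): Centre of a cast orange-amber resin plaque, a flat slab 64 mm (its x) by 52 mm (its y) by 16 mm thick (its z, normal to its two large faces; one face has a thin raised-looking border), about 65 g, rigid. At the start it lies flat in one cavity of the mould, its lower 6 mm in the cavity and its upper 10 mm standing out above the mould's top. All plaques are alike and interchangeable; one that is absent reads None.
- plaque_3_centre (a point): Centre of a cast orange-amber resin plaque, a flat slab 64 mm (its x) by 52 mm (its y) by 16 mm thick (its z, normal to its two large faces; one face has a thin raised-looking border), about 65 g, rigid. At the start it lies flat in one cavity of the mould, its lower 6 mm in the cavity and its upper 10 mm standing out above the mould's top. All plaques are alike and interchangeable; one that is absent reads None.
- plaque_4_centre (a point): Centre of a cast orange-amber resin plaque, a flat slab 64 mm (its x) by 52 mm (its y) by 16 mm thick (its z, normal to its two large faces; one face has a thin raised-looking border), about 65 g, rigid. At the start it lies flat in one cavity of the mould, its lower 6 mm in the cavity and its upper 10 mm standing out above the mould's top. All plaques are alike and interchangeable; one that is absent reads None.
- mould_top (a point): Centre of the top face of the fixed blue silicone mould (103 mm along its x, 329 mm along its y, top face 12 mm above the bench). It has five open cavities in a row along its y at y = -128, -64, 0, 64 and 128 mm, each 67 x 55 mm and 6 mm deep, with 9 mm walls between them and 18 mm walls at the x ends. z is up.
- pad (a point): Centre of the usable top of the fixed black drying pad, 6 mm above the bench; z is up. The usable area inside the white outline reaches 65 mm either way along x and 120 mm either way along y. Its +x side is closed by a grey fan bar (260 mm long along y, 30 mm deep, 58 mm above the bench), whose face is 85 mm from this point. y is the left-right direction of the pad: the large faces of the standing plaques look along it. There are no slots; the plaques stand freely.
- start_top (a point): Centre of the top of the green push button (32 mm across) on a loose grey switch box, 90 x 70 mm and 32 mm high, about 0.8 kg, standing on the bench; press straight down.
- start (a joint): Travel of the start button, m: 0 released, 0.006 fully pressed. A spring brings it back; fully down takes about 5 N.
- oil_bottle_mid (a point): Middle of a small brown dropper bottle with a black cap, 82 mm high, at the back of the bench. Leave it alone.
- case_mid (a point): Middle of a black cylindrical objective case with a grey lid, 37 mm across, 62 mm high, standing near the robot between mould and pad. Leave it alone.

How it is judged:
On the way, in this order (a step that is already met when the one before it is completed fails the run):
1. all plaques stand on edge on the drying pad, faces left and right, apart from each other (angle between plaque_0_centre's own z axis and vertical between 1.4 and 1.742 rad and z of plaque_0_centre in the frame of pad between 0.021 and 0.037 m and x of plaque_0_centre in the frame of pad between -0.055 and 0.055 m and y of plaque_0_centre in the frame of pad between -0.12 and 0.12 m and angle between the z axis of each of plaque_0_centre, plaque_1_centre, plaque_2_centre, plaque_3_centre, plaque_4_centre and the y axis of pad, either way round below 0.35 rad and angle between plaque_1_centre's own z axis and vertical between 1.4 and 1.742 rad and z of plaque_1_centre in the frame of pad between 0.021 and 0.037 m and x of plaque_1_centre in the frame of pad between -0.055 and 0.055 m and y of plaque_1_centre in the frame of pad between -0.12 and 0.12 m and angle between plaque_2_centre's own z axis and vertical between 1.4 and 1.742 rad and z of plaque_2_centre in the frame of pad between 0.021 and 0.037 m and x of plaque_2_centre in the frame of pad between -0.055 and 0.055 m and y of plaque_2_centre in the frame of pad between -0.12 and 0.12 m and angle between plaque_3_centre's own z axis and vertical between 1.4 and 1.742 rad and z of plaque_3_centre in the frame of pad between 0.021 and 0.037 m and x of plaque_3_centre in the frame of pad between -0.055 and 0.055 m and y of plaque_3_centre in the frame of pad between -0.12 and 0.12 m and angle between plaque_4_centre's own z axis and vertical between 1.4 and 1.742 rad and z of plaque_4_centre in the frame of pad between 0.021 and 0.037 m and x of plaque_4_centre in the frame of pad between -0.055 and 0.055 m and y of plaque_4_centre in the frame of pad between -0.12 and 0.12 m and horizontal distance between each of plaque_1_centre, plaque_2_centre, plaque_3_centre, plaque_4_centre and plaque_0_centre above 0.026 m and horizontal distance between each of plaque_2_centre, plaque_3_centre, plaque_4_centre and plaque_1_centre above 0.026 m and horizontal distance between each of plaque_3_centre, plaque_4_centre and plaque_2_centre above 0.026 m and horizontal distance between plaque_4_centre and plaque_3_centre above 0.026 m), for 0.5 s.
2. the start button is pressed right down (value of joint start above 0.0045 m), for 0.05 s.
At the end, for the whole second after the job is handed in: Every plaque present stands freely on a thin edge within 10 degrees, centre within 55 mm (x) and 120 mm (y) of the pad's centre, faces square to the pad's y within 20 degrees, centres 26 mm or more apart; the button was then pressed 4.5 mm or more and let go (all of step 1 and value of joint start below 0.002 m); the robot touches nothing.
It fails at once if the dropper bottle or the objective case is pushed aside by more than 30 mm (distance of any of oil_bottle_mid, case_mid from where it was at the start of the episode above 0.03 m).
Of plaque_0, plaque_1, plaque_2, plaque_3, plaque_4 only 4 to 5 are there at a start; the rules pass over those that are not, and their reading is None.
At some moment in a run one of switch_box may be knocked a few centimetres aside while the robot is not near it.
Once in a run the grip may slacken for a moment while it holds something.
It also fails if it takes over 208 s, if anything falls off the work surface, if the arm or the gripper's body presses on something with over 40 N, if the wrist force passes 120 N, or if a joint passes its speed limit or range.

## Working session

There is one attempt and no reset: what is moved stays moved. The work goes in short steps, Python scripts to look and compute and a tool call to move; the robot and the scene stay as the last step left them, time stands still between calls to the robot, and variables do not carry over. Pictures are saved under pics/ and viewed, about 12 in all and at most 16, crops included, and the job is handed in when it is done.

Besides the shell and the picture viewer there is one more tool, called as name(argument=value, ...) on one line, values as JSON. play_rows: Moves the arm, as the interface text tells. Its arguments: {"type":"object","properties":{"increments":{"type":"array","items":{"type":"array"}},"gripper":{"type":"number"},"grip_force":{"type":"number"}},"required":["increments"]}

```bash
mkdir -p pics; ls
python3 - <<'E'
from station import *
import cv2,numpy as np
o=get_obs();print({k:np.round(v,4).tolist() if not np.isscalar(v) else v for k,v in o.items()}, grip_point_offset)
for n in["top","scene"]:
    c=read_camera(n);cv2.imwrite(f"pics/{n}0.png",c["color"][:,:,::-1]);np.savez(f"{n}0.npz",**c)
    print(n,c["intrinsics"].tolist(),(-c["R"].T@c["t"]).tolist(),c["R"].round(3).tolist())
E
```

```text
pics
{'t': 0.0, 'q': [-0.7792, 0.4778, 0.0223, 1.5565, -0.0115, 1.1093, -0.0831], 'joint_vel': [-0.0, 0.0016, -0.0001, -0.0, 0.002, 0.0015, -0.001], 'joint_torque': [0.0001, -59.6442, 1.6074, -28.1183, 0.0124, 0.0093, 0.0], 'eef_pos': [0.5282, 0.4193, 0.2303], 'tool_rot': [-0.6674, 0.6679, 0.2322, -0.2334], 'contact_force': [1.048, 0.8317, -0.596], 'torque': [0.0378, 0.003, -0.0266], 'gripper_width': 1.000089210158116} 0.0187
top [[520.1194197448557, 0.0, 316.6389478432314], [0.0, 520.1194197448557, 241.44971895104877], [0.0, 0.0, 1.0]] [0.40950872577314285, -0.01936678692992273, 1.4722540138473987] [[0.005, -1.0, -0.003], [-0.992, -0.005, -0.128], [0.128, 0.004, -0.992]]
scene [[437.991311886375, 0.0, 312.6986897894615], [0.0, 437.991311886375, 240.32275518348922], [0.0, 0.0, 1.0]] [0.01429731757303631, 0.7325959059261999, 0.5159183580841621] [[-0.78, -0.625, 0.027], [-0.291, 0.324, -0.9], [0.554, -0.71, -0.435]]
```

View pics/top0.png

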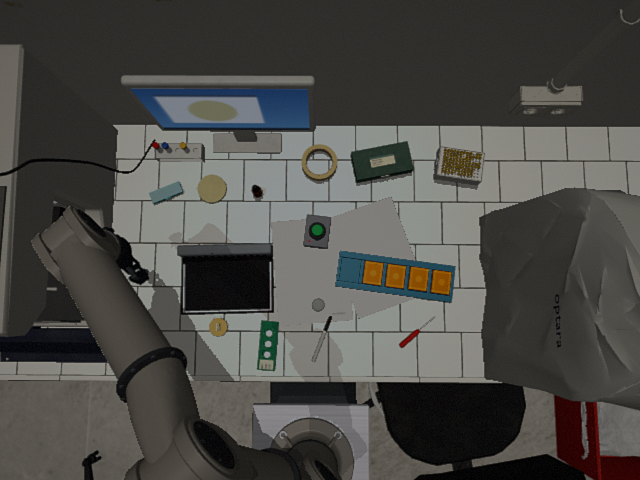

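View pics/scene0.png

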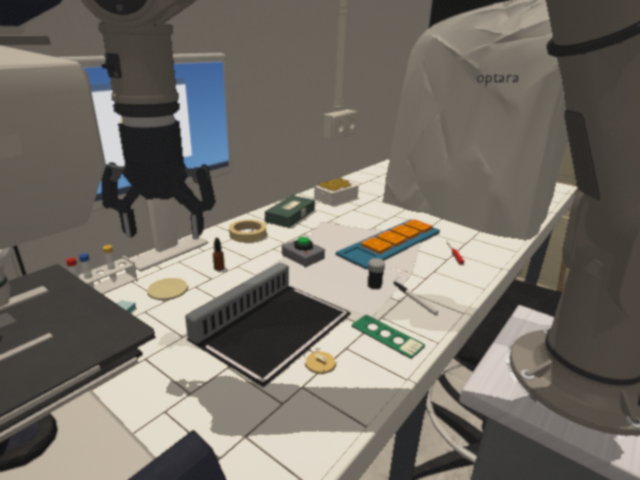

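The scene has four plaques: their tops are at about (373,273), (397,276), (420,279) and (441,282), and the left cavity is empty. The pad is at about (228,285), the button at (318,230), the case at (318,305) and the bottle at (257,190). I'll measure them next.

```bash
cat > h.py <<'E'
import numpy as np,cv2
from station import *
from scipy.spatial.transform import Rotation as Rot
def rot(o): w,x,y,z=o["tool_rot"]; return Rot.from_quat([x,y,z,w])
def ray(c,px,z):
    px=np.atleast_2d(px).astype(float);K=c["intrinsics"];R=c["R"];C=-R.T@c["t"]
    d=np.c_[(px-K[:2,2])/K[0,0],np.ones(len(px))]@R
    return C+d*((z-C[2])/d[:,2])[:,None]
def rects(c,mask,z,amin=80):
    m=cv2.morphologyEx(mask.astype(np.uint8),cv2.MORPH_OPEN,np.ones((2,2)))
    out=[]
    for k in cv2.findContours(m,cv2.RETR_EXTERNAL,cv2.CHAIN_APPROX_NONE)[0]:
        if cv2.contourArea(k)<amin: continue
        P=ray(c,k[:,0],z)[:,:2]
        out.append((cv2.minAreaRect((P*1000).astype(np.float32)),cv2.boundingRect(k)))
    return out
E
python3 - <<'E'
from h import *
c=dict(np.load("top0.npz")); hsv=cv2.cvtColor(c["color"],cv2.COLOR_RGB2HSV); H,S,V=cv2.split(hsv)
yy,xx=np.mgrid[:480,:640]; roi=(yy>120)&(yy<380)&(xx>170)&(xx<470)
def show(n,m,z,a=80):
    for r,b in rects(c,m&roi,z,a): print(n,np.round(r[0],1),np.round(r[1],1),round(r[2],1),b)
show("orange",(H>8)&(H<25)&(S>150)&(xx>340)&(yy>240),.022)
show("blue",((H>95)&(H<115)&(S>120)|(H>8)&(H<25)&(S>150))&(xx>330)&(yy>240),.012)
show("green",(H>45)&(H<85)&(S>120)&(xx>300)&(yy<250),.040,40)
show("pad",(V<40)&(yy>235)&(xx<290)&(yy<320),.006,400)
show("white",(V<150)&(yy>235)&(xx<290)&(yy<320),.006,400)
for p in[(228,285),(318,230),(318,305),(397,276),(370,273),(350,265),(225,250)]:
    z=c["range_z"][p[1],p[0]]; K=c["intrinsics"];pc=np.array([(p[0]-K[0,2])/K[0,0],(p[1]-K[1,2])/K[1,1],1])*z
    print(p,np.round(c["R"].T@(pc-c["t"]),4))
im=c["color"][150:380,165:475,::-1]
cv2.imwrite("pics/topc.png",cv2.resize(im,None,fx=2.58,fy=2.58,interpolation=cv2.INTER_CUBIC))
E
```

```text
orange [ 482.1 -362.3] [52.4 64. ] 82.4 (432, 271, 21, 25)
orange [ 490.8 -299.6] [52.2 63.9] 82.2 (409, 268, 21, 25)
orange [ 498.3 -236.3] [51.6 63.7] 83.0 (386, 265, 21, 25)
orange [ 506.8 -173.6] [51.6 63.9] 81.5 (364, 262, 21, 25)
blue [ 498.3 -237.3] [324.2 101.1] 82.4 (337, 252, 119, 51)
green [624.8 -16.3] [31.  30.6] 0.3 (312, 225, 12, 12)
pad [491.5 235.2] [174.4 255.3] 1.5 (183, 247, 91, 64)
white [493.2 228.6] [233.8 337.6] 0.3 (172, 237, 119, 84)
(228, 285) [0.4738 0.2354 0.0026]
(318, 230) [ 0.6238 -0.0177  0.0557]
(318, 305) [ 0.4187 -0.0187  0.0642]
(397, 276) [ 0.5004 -0.2386  0.0208]
(370, 273) [ 0.5082 -0.163   0.0246]
(350, 265) [ 0.5319 -0.1087  0.004 ]
(225, 250) [0.5671 0.237  0.0558]
```

View pics/topc.png

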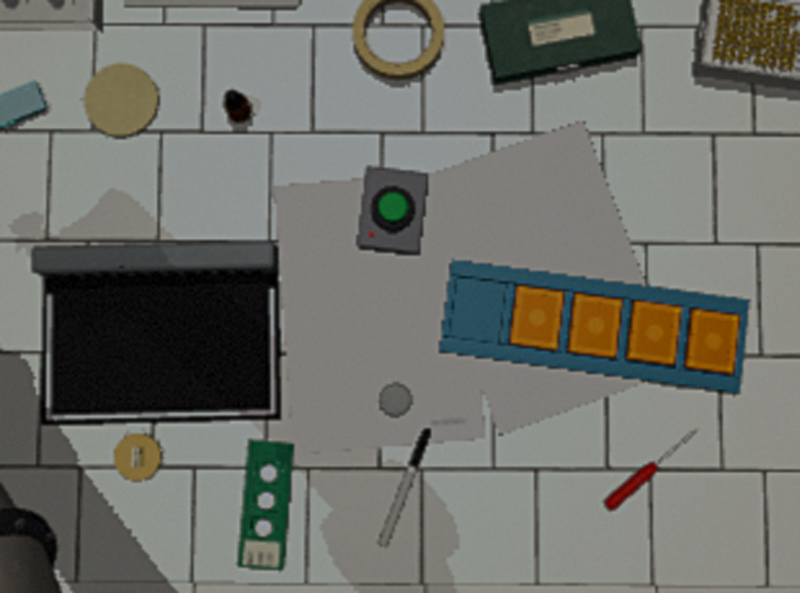

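```bash
cat >> h.py <<'E'
MY=np.deg2rad(-7.5); PY=np.deg2rad(1.3)
D=np.array([0,0,-1.])
def pose(yaw,tilt,sx):
    # tilt>0: points left(+y); sx sign of tool x along frame x
    fx=np.array([np.cos(yaw),np.sin(yaw),0]);fy=np.array([-np.sin(yaw),np.cos(yaw),0])
    t=np.deg2rad(tilt);y=np.cos(t)*D+np.sin(t)*fy;x=sx*fx
    return Rot.from_matrix(np.c_[x,y,np.cross(x,y)])
def plan(p,R,n=None,o=None,vmax=.03,amax=5.5):
    o=o or get_obs();R0=rot(o);rel=R0.inv()*R;rv=rel.as_rotvec();d=R0.inv().apply(np.array(p)-o["eef_pos"])
    n=n or int(max(1,np.ceil(np.linalg.norm(d)/vmax),np.ceil(np.rad2deg(np.linalg.norm(rv))/amax)))
    A=sum(Rot.from_rotvec(rv*k/n).as_matrix() for k in range(n))
    s=np.linalg.solve(A,d)
    print(f"n={n} row=[{np.round(s,4).tolist()},{np.round(np.rad2deg(rv)/n,2).tolist()}] dist={np.linalg.norm(d):.3f}")
def st():
    o=get_obs();print("t %.1f"%o["t"],"p",np.round(o["eef_pos"],4),"F",np.round(o["contact_force"],1),"w %.4f"%(o["gripper_width"]*.0854),"y",np.round(rot(o).apply([0,1,0]),3),"x",np.round(rot(o).apply([1,0,0]),3),"q",np.round(o["q"],2));return o
PL=np.array([[.5068,-.1736],[.4983,-.2363],[.4908,-.2996],[.4821,-.3623]])
E
python3 - <<'E'
from h import *
o=st()
for sx in(1,-1):
  R=pose(MY,-30,sx)
  plan([.5068,-.177,.2],R,o=o)
  plan([.47,.325,.25],pose(PY,60,sx),o=o)
E
```

```text
t 0.1 p [0.5282 0.4193 0.2304] F [0.2 1.1 0.3] w 0.0856 y [-0.001 -0.001 -1.   ] x [ 0.783  0.622 -0.002] q [-0.78  0.48  0.02  1.56 -0.01  1.11 -0.08]
n=20 row=[[-0.0097, 0.0091, -0.028],[-1.42, 2.24, 0.6]] dist=0.597
n=13 row=[[-0.0067, -0.0043, -0.0039],[4.45, 2.58, -1.5]] dist=0.113
n=25 row=[[-0.0285, 0.0064, 0.0065],[0.59, -5.21, 1.39]] dist=0.597
n=27 row=[[-0.0029, -0.0034, 0.0029],[-0.91, -4.68, -2.7]] dist=0.113
```

play_rows(increments=[[[-0.0067, -0.0043, -0.0039], [4.45, 2.58, -1.5]], [[-0.0067, -0.0043, -0.0039], [4.45, 2.58, -1.5]], [[-0.0067, -0.0043, -0.0039], [4.45, 2.58, -1.5]], [[-0.0067, -0.0043, -0.0039], [4.45, 2.58, -1.5]], [[-0.0067, -0.0043, -0.0039], [4.45, 2.58, -1.5]], [[-0.0067, -0.0043, -0.0039], [4.45, 2.58, -1.5]], [[-0.0067, -0.0043, -0.0039], [4.45, 2.58, -1.5]], [[-0.0067, -0.0043, -0.0039], [4.45, 2.58, -1.5]], [[-0.0067, -0.0043, -0.0039], [4.45, 2.58, -1.5]], [[-0.0067, -0.0043, -0.0039], [4.45, 2.58, -1.5]], [[-0.0067, -0.0043, -0.0039], [4.45, 2.58, -1.5]], [[-0.0067, -0.0043, -0.0039], [4.45, 2.58, -1.5]], [[-0.0067, -0.0043, -0.0039], [4.45, 2.58, -1.5]]])

```text
t: 1.18
eef_pos: [0.4714, 0.3246, 0.2511]
tool_rot: [0.966, -0.257, -0.003, 0.009]
contact_force: [-0.7, 1.0, -0.4]
gripper_width: 1.004
```

Run:
```python
from h import *
o=st()
plan([.475,.325,.25],pose(PY,60,1),o=o)
plan([.475,.325,.04],pose(PY,60,1),o=o)
```

```text
t 1.2 p [0.4714 0.3246 0.2511] F [-0.7  1.  -0.4] w 0.0858 y [-0.016  0.868 -0.496] x [1.    0.019 0.002] q [-0.01  0.38 -0.24  2.13 -1.33  0.97  0.8 ]
n=1 row=[[0.0036, 0.0008, -0.0008],[-0.25, -0.02, 0.22]] dist=0.004
n=8 row=[[0.0004, 0.0132, -0.0229],[-0.03, -0.0, 0.03]] dist=0.211
```

play_rows(increments=[[[0.0004, 0.0132, -0.0229], [0, 0, 0]], [[0.0004, 0.0132, -0.0229], [0, 0, 0]], [[0.0004, 0.0132, -0.0229], [0, 0, 0]], [[0.0004, 0.0132, -0.0229], [0, 0, 0]], [[0.0004, 0.0132, -0.0229], [0, 0, 0]], [[0.0004, 0.0132, -0.0229], [0, 0, 0]], [[0.0004, 0.0132, -0.0229], [0, 0, 0]]])

```text
t: 1.77
eef_pos: [0.4742, 0.3255, 0.0646]
tool_rot: [0.966, -0.258, -0.004, 0.011]
contact_force: [-0.0, 0.2, -1.4]
gripper_width: 0.998
```

Run:
```python
from h import *
o=st()
plan([.475,.175,.07],pose(PY,60,1),o=o)
```

```text
t 1.8 p [0.4742 0.3255 0.0646] F [-0.   0.2 -1.4] w 0.0852 y [-0.019  0.866 -0.499] x [1.    0.023 0.002] q [ 0.3   0.84 -0.64  2.12 -1.35  0.6   1.17]
n=6 row=[[-0.0004, -0.0222, -0.0117],[-0.01, 0.01, 0.01]] dist=0.151
```

play_rows(increments=[[[0, -0.0222, -0.0117], [0, 0, 0]], [[0, -0.0222, -0.0117], [0, 0, 0]], [[0, -0.0222, -0.0117], [0, 0, 0]], [[0, -0.0222, -0.0117], [0, 0, 0]], [[0, -0.0222, -0.0117], [0, 0, 0]], [[0, -0.0222, -0.0117], [0, 0, 0]]])

```text
t: 2.27
eef_pos: [0.4773, 0.174, 0.0712]
tool_rot: [0.966, -0.258, -0.003, 0.011]
contact_force: [0.9, -0.2, -0.2]
gripper_width: 1.0
```

Run:
```python
from h import *
o=st()
plan([.475,.175,.25],pose(PY,60,1),o=o)
plan([.5068,-.177,.15],pose(MY,-30,1),o=o)
c=read_camera("scene");cv2.imwrite("pics/s1.png",c["color"][:,:,::-1])
```

```text
t 2.3 p [0.4773 0.174  0.0712] F [ 0.9 -0.2 -0.2] w 0.0854 y [-0.02   0.866 -0.499] x [1.    0.023 0.001] q [ 0.47  0.78 -0.45  2.1  -1.08  0.85  1.09]
n=6 row=[[-0.0004, -0.0147, 0.0259],[-0.01, 0.01, -0.0]] dist=0.179
n=17 row=[[0.0025, -0.0119, -0.0202],[-5.29, 0.56, -0.15]] dist=0.361
```

View pics/s1.png

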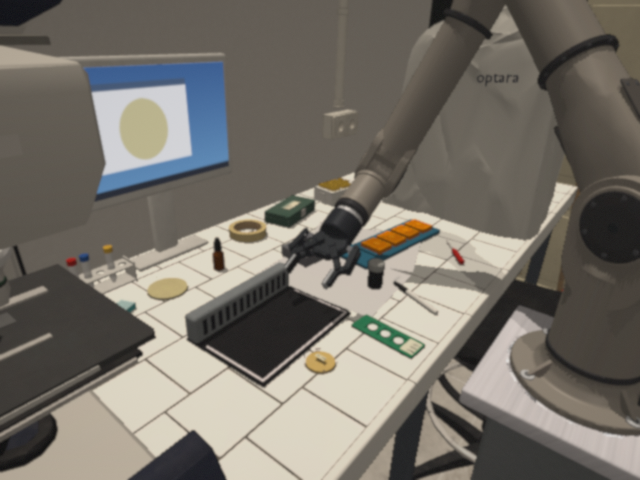

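The arm pose works: the gripper at about (330,250) clears the case at (376,273). Next I lift and go to the mould.

play_rows(increments=[[[0, -0.0147, 0.0259], [0, 0, 0]], [[0, -0.0147, 0.0259], [0, 0, 0]], [[0, -0.0147, 0.0259], [0, 0, 0]], [[0, -0.0147, 0.0259], [0, 0, 0]], [[0, -0.0147, 0.0259], [0, 0, 0]], [[0, -0.0147, 0.0259], [0, 0, 0]]])

```text
t: 2.82
eef_pos: [0.4768, 0.1766, 0.2513]
tool_rot: [0.966, -0.258, -0.004, 0.011]
contact_force: [0.2, -0.5, 0.3]
gripper_width: 0.999
```

Run:
```python
from h import *
o=st()
plan([.5068,-.13,.15],pose(MY,-30,1),o=o)
```

```text
t 2.8 p [0.4768 0.1766 0.2513] F [ 0.2 -0.5  0.3] w 0.0853 y [-0.02   0.866 -0.499] x [1.    0.024 0.001] q [ 0.47  0.42 -0.46  2.08 -1.03  1.09  0.77]
n=17 row=[[0.0029, 0.0002, -0.021],[-5.29, 0.56, -0.15]] dist=0.324
```

play_rows(increments=[[[0.0029, 0.0002, -0.021], [-5.29, 0.56, -0.15]], [[0.0029, 0.0002, -0.021], [-5.29, 0.56, -0.15]], [[0.0029, 0.0002, -0.021], [-5.29, 0.56, -0.15]], [[0.0029, 0.0002, -0.021], [-5.29, 0.56, -0.15]], [[0.0029, 0.0002, -0.021], [-5.29, 0.56, -0.15]], [[0.0029, 0.0002, -0.021], [-5.29, 0.56, -0.15]], [[0.0029, 0.0002, -0.021], [-5.29, 0.56, -0.15]], [[0.0029, 0.0002, -0.021], [-5.29, 0.56, -0.15]], [[0.0029, 0.0002, -0.021], [-5.29, 0.56, -0.15]], [[0.0029, 0.0002, -0.021], [-5.29, 0.56, -0.15]], [[0.0029, 0.0002, -0.021], [-5.29, 0.56, -0.15]], [[0.0029, 0.0002, -0.021], [-5.29, 0.56, -0.15]], [[0.0029, 0.0002, -0.021], [-5.29, 0.56, -0.15]], [[0.0029, 0.0002, -0.021], [-5.29, 0.56, -0.15]], [[0.0029, 0.0002, -0.021], [-5.29, 0.56, -0.15]], [[0.0029, 0.0002, -0.021], [-5.29, 0.56, -0.15]], [[0.0029, 0.0002, -0.021], [-5.29, 0.56, -0.15]]])

```text
t: 4.23
eef_pos: [0.5075, -0.1309, 0.1491]
tool_rot: [-0.497, 0.865, -0.056, 0.034]
contact_force: [0.7, -0.2, 0.6]
gripper_width: 0.998
```

Run:
```python
from h import *
o=st();f=np.array([-np.sin(MY),np.cos(MY)])
c=read_camera("wrist");cv2.imwrite("pics/w1.png",c["color"][:,:,::-1]);print(c["hand_eye"].round(3).tolist(),c["intrinsics"][0])
# measure plaque outlines in wrist view
T=np.eye(4);T[:3,:3]=rot(o).as_matrix();T[:3,3]=o["eef_pos"];M=T@c["hand_eye"];c["R"]=M[:3,:3].T;c["t"]=-c["R"]@M[:3,3]
H,S,V=cv2.split(cv2.cvtColor(c["color"],cv2.COLOR_RGB2HSV))
for r,b in rects(c,(H>8)&(H<25)&(S>150),.022,1000): print(np.round(r[0],1),np.round(r[1],1),round(r[2],1),b)
q=PL[0]-.003*f
R=pose(MY,-30,1);y=R.apply([0,1,0]);tgt=np.array([*q,.0143])
print("tgt",tgt,y); plan(tgt-.08*y,R,o=o)
```

```text
t 4.2 p [ 0.5075 -0.1309  0.1491] F [ 0.7 -0.2  0.6] w 0.0852 y [-0.064 -0.5   -0.864] x [ 0.991 -0.131  0.002] q [-0.35  0.41  0.21  2.03  0.53  0.94 -0.65]
[[1.0, -0.001, -0.0, -0.0], [-0.0, -0.271, 0.962, -0.143], [-0.001, -0.962, -0.271, 0.068], [0.0, 0.0, 0.0, 1.0]] [413.80349967   0.         323.29101936]
[ 496.8 -294.8] [190.1  64.9] 82.8 (294, 218, 87, 135)
[ 512.5 -168.7] [58.8 63.7] 82.3 (289, 143, 102, 73)
tgt [ 0.50640842 -0.17657433  0.0143    ] [-0.0652631  -0.49572243 -0.8660254 ]
n=3 row=[[0.0016, 0.0198, 0.0094],[0.1, -0.02, 0.04]] dist=0.066
```

View pics/w1.png

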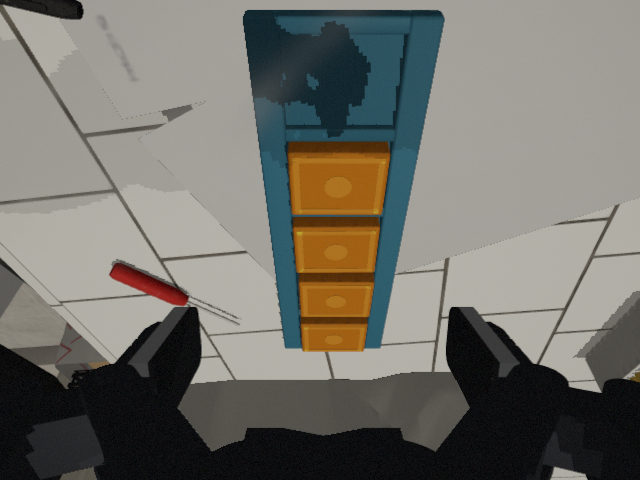

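The wrist view shows four plaques, with the nearest at about (339,180). It puts them about 5 mm further in +x than the top camera does, so I'll check again closer in.

play_rows(increments=[[[0.002, 0.0225, 0.0094], [0.1, 0, 0.04]], [[0.002, 0.0225, 0.0094], [0.1, 0, 0.04]], [[0.002, 0.0225, 0.0094], [0.1, 0, 0.04]], [[0, 0, 0], [0, 0, 0]]])

```text
t: 4.62
eef_pos: [0.5096, -0.1403, 0.0726]
tool_rot: [-0.501, 0.863, -0.059, 0.03]
contact_force: [-0.9, -0.5, -0.3]
gripper_width: 1.002
```

```bash
cat >> h.py <<'E'
def wrist(name=None):
    o=get_obs();c=read_camera("wrist")
    T=np.eye(4);T[:3,:3]=rot(o).as_matrix();T[:3,3]=o["eef_pos"];M=T@c["hand_eye"];c["R"]=M[:3,:3].T;c["t"]=-c["R"]@M[:3,3]
    if name: cv2.imwrite(f"pics/{name}.png",c["color"][:,:,::-1])
    return c
E
python3 - <<'E'
from h import *
o=st();c=wrist("w2")
H,S,V=cv2.split(cv2.cvtColor(c["color"],cv2.COLOR_RGB2HSV))
for r,b in rects(c,(H>8)&(H<25)&(S>150),.022,1000): print(np.round(r[0],1),np.round(r[1],1),round(r[2],1),b)
f=np.array([-np.sin(MY),np.cos(MY)]);q=PL[0]-.003*f
R=pose(MY,-30,1); plan([*q,.0143],R,o=o)
E
```

```text
t 4.6 p [ 0.5096 -0.1403  0.0726] F [-0.9 -0.5 -0.3] w 0.0856 y [-0.071 -0.491 -0.868] x [ 0.991 -0.132 -0.007] q [-0.33  0.54  0.22  2.05  0.56  0.79 -0.7 ]
[ 500.6 -262.7] [253.6  64.5] 82.8 (272, 215, 134, 213)
n=3 row=[[0.0006, 0.0229, -0.0009],[-0.09, 0.03, -0.13]] dist=0.069
```

View pics/w2.png

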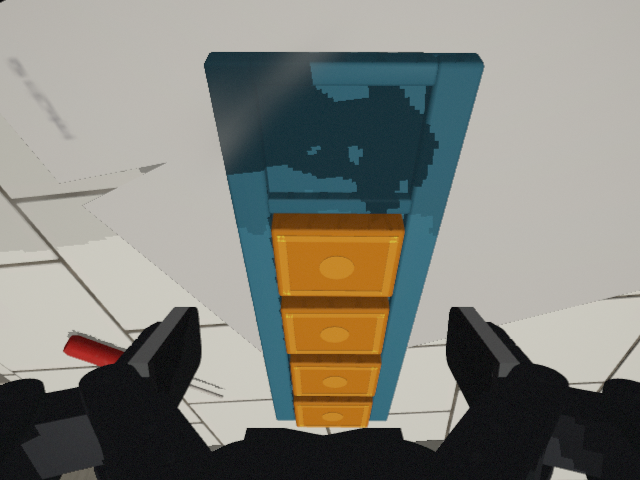

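play_rows(increments=[[[0.002, 0.0225, -0.0009], [-0.09, 0, -0.13]], [[0.002, 0.0225, -0.0009], [-0.09, 0, -0.13]], [[0.0005, 0.011, -0.0004], [0, 0, 0]], [[0.0005, 0.007, 0], [0, 0, 0]], [[0, 0, 0], [0, 0, 0]]])

```text
t: 5.08
eef_pos: [0.5125, -0.1746, 0.0226]
tool_rot: [-0.499, 0.864, -0.056, 0.034]
contact_force: [0.0, 0.9, -0.7]
gripper_width: 0.999
```

Run:
```python
from h import *
o=st();c=wrist("w3")
f=np.array([-np.sin(MY),np.cos(MY)]);q=PL[0]-.003*f+.004*np.array([np.cos(MY),np.sin(MY)])
R=pose(MY,-30,1); plan([*q,.0143],R,o=o)
```

```text
t 5.1 p [ 0.5125 -0.1746  0.0226] F [ 0.   0.9 -0.7] w 0.0853 y [-0.063 -0.495 -0.867] x [ 0.991 -0.131  0.003] q [-0.29  0.64  0.25  2.06  0.61  0.66 -0.74]
n=1 row=[[-0.0018, 0.0086, 0.0017],[-0.07, -0.1, 0.14]] dist=0.009
```

View pics/w3.png

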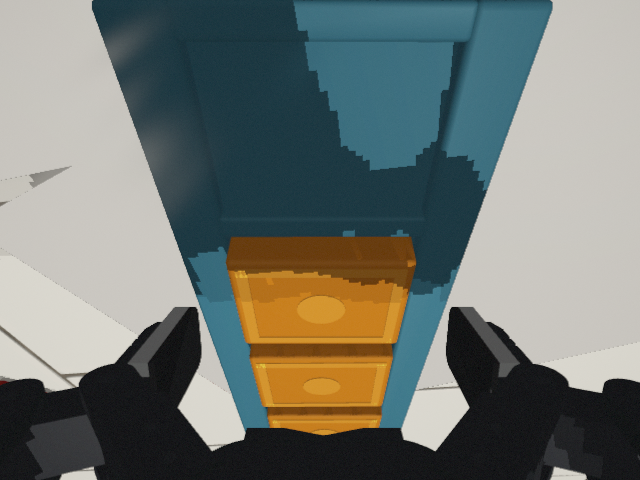

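The plaque is centred between the fingers at (321,308). I'll lower the last bit and close.

play_rows(increments=[[[0, 0.005, 0.001], [0, 0, 0]], [[0, 0.0035, 0.0007], [0, 0, 0]], [[0, 0, 0], [0, 0, 0]]])

```text
t: 5.38
eef_pos: [0.5126, -0.1765, 0.0143]
tool_rot: [-0.5, 0.864, -0.055, 0.034]
contact_force: [-0.0, -0.4, -0.9]
gripper_width: 1.0
```

play_rows(increments=[[[0, 0, 0], [0, 0, 0]], [[0, 0, 0], [0, 0, 0]], [[0, 0, 0], [0, 0, 0]], [[0, 0, 0], [0, 0, 0]], [[0, 0, 0], [0, 0, 0]], [[0, 0, 0], [0, 0, 0]], [[0, 0, 0], [0, 0, 0]], [[0, 0, 0], [0, 0, 0]]], gripper=0.05, grip_force=50)

```text
t: 6.05
eef_pos: [0.5127, -0.1763, 0.0152]
tool_rot: [-0.499, 0.864, -0.055, 0.034]
contact_force: [-2.3, 3.6, 8.2]
gripper_width: 0.723
```

Run:
```python
from h import *
o=st()
plan(o["eef_pos"]+np.array([0,0,.02]),rot(o),o=o)
```

```text
t 6.0 p [ 0.5127 -0.1763  0.0152] F [-2.3  3.6  8.2] w 0.0617 y [-0.061 -0.495 -0.867] x [ 0.992 -0.13   0.004] q [-0.29  0.66  0.25  2.07  0.62  0.64 -0.75]
n=1 row=[[0.0001, -0.0173, -0.01],[0.0, 0.0, 0.0]] dist=0.020
```

play_rows(increments=[[[0, -0.0087, -0.005], [0, 0, 0]], [[0, -0.0087, -0.005], [0, 0, 0]], [[0, -0.0173, -0.01], [0, 0, 0]], [[0, -0.0173, -0.01], [0, 0, 0]], [[0, -0.0173, -0.01], [0, 0, 0]]])

```text
t: 6.47
eef_pos: [0.5121, -0.177, 0.0961]
tool_rot: [-0.5, 0.864, -0.055, 0.034]
contact_force: [0.1, 0.9, -1.0]
gripper_width: 0.715
```

Run:
```python
from h import *
o=st();c=wrist("w4")
plan([.475,.175,.25],pose(PY,60,1),o=o)
```

```text
t 6.5 p [ 0.5121 -0.177   0.0961] F [ 0.1  0.9 -1. ] w 0.0610 y [-0.062 -0.495 -0.867] x [ 0.992 -0.13   0.004] q [-0.28  0.5   0.24  2.05  0.57  0.79 -0.64]
n=17 row=[[-0.0038, -0.0048, 0.0244],[5.28, -0.55, 0.16]] dist=0.386
```

View pics/w4.png

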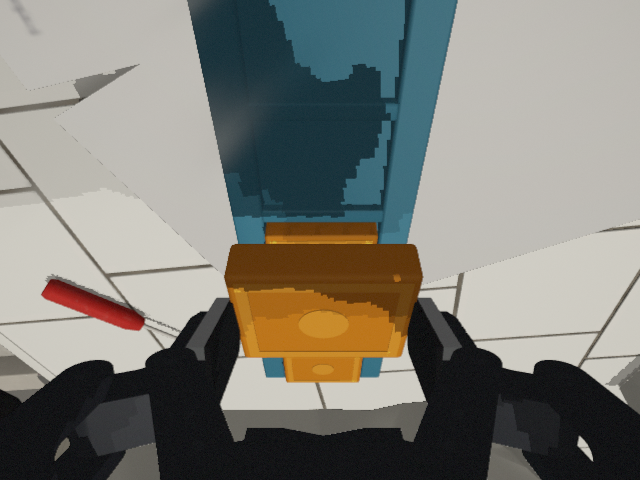

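The plaque is held level and central. I'll carry it over, turning the tool from −30° to +60°.

Run:
```python
from h import *
plan([.475,.324,.12],pose(PY,60,1),n=20)
```

```text
n=20 row=[[-0.0035, 0.0051, 0.0272],[4.49, -0.46, 0.15]] dist=0.503
```

play_rows(increments=[[[0, -0.026, -0.015], [0, 0, 0]], [[0, -0.026, -0.015], [0, 0, 0]], [[0, -0.026, -0.015], [0, 0, 0]], [[0, -0.026, -0.015], [0, 0, 0]]])

```text
t: 6.85
eef_pos: [0.5112, -0.1772, 0.2167]
tool_rot: [-0.5, 0.864, -0.056, 0.034]
contact_force: [0.4, 0.8, -1.4]
gripper_width: 0.716
```

```bash
cat > plan2.py <<'E'
from h import *
def plan(p,R,n=None,o=None,vmax=.03,amax=5.5):
    o=o or get_obs();R0=rot(o);rel=R0.inv()*R;rv=rel.as_rotvec();d=R0.inv().apply(np.array(p)-o["eef_pos"])
    n=n or int(max(1,np.ceil(np.linalg.norm(d)/vmax),np.ceil(np.rad2deg(np.linalg.norm(rv))/amax)))
    A=sum(Rot.from_rotvec(rv*k/n).as_matrix() for k in range(n))
    s=np.linalg.solve(A,d);P=np.array(o["eef_pos"]);Z=[]
    for k in range(n): P=P+(R0*Rot.from_rotvec(rv*k/n)).apply(s);Z.append(P)
    Z=np.array(Z)
    print(f"n={n} row=[{np.round(s,4).tolist()},{np.round(np.rad2deg(rv)/n,2).tolist()}] dist={np.linalg.norm(d):.3f} minz={Z[:,2].min():.3f} step={np.linalg.norm(s):.3f} x {Z[:,0].min():.2f}..{Z[:,0].max():.2f}")
E
python3 - <<'E'
from plan2 import *
o=st();plan([.475,.324,.12],pose(PY,60,1),n=20,o=o);plan([.475,.324,.2],pose(PY,60,1),n=20,o=o)
E
```

```text
t 6.8 p [ 0.5112 -0.1772  0.2167] F [ 0.4  0.8 -1.4] w 0.0612 y [-0.062 -0.494 -0.867] x [ 0.991 -0.13   0.004] q [-0.28  0.31  0.23  1.97  0.52  1.03 -0.5 ]
n=20 row=[[-0.0031, 0.0114, 0.0258],[4.49, -0.47, 0.14]] dist=0.512 minz=0.059 step=0.028 x 0.48..0.51
n=20 row=[[-0.0033, 0.0071, 0.0268],[4.49, -0.47, 0.14]] dist=0.503 minz=0.105 step=0.028 x 0.47..0.51
```

play_rows(increments=[[[-0.0033, 0.0071, 0.0268], [4.49, -0.47, 0.14]], [[-0.0033, 0.0071, 0.0268], [4.49, -0.47, 0.14]], [[-0.0033, 0.0071, 0.0268], [4.49, -0.47, 0.14]], [[-0.0033, 0.0071, 0.0268], [4.49, -0.47, 0.14]], [[-0.0033, 0.0071, 0.0268], [4.49, -0.47, 0.14]], [[-0.0033, 0.0071, 0.0268], [4.49, -0.47, 0.14]], [[-0.0033, 0.0071, 0.0268], [4.49, -0.47, 0.14]], [[-0.0033, 0.0071, 0.0268], [4.49, -0.47, 0.14]], [[-0.0033, 0.0071, 0.0268], [4.49, -0.47, 0.14]], [[-0.0033, 0.0071, 0.0268], [4.49, -0.47, 0.14]], [[-0.0033, 0.0071, 0.0268], [4.49, -0.47, 0.14]], [[-0.0033, 0.0071, 0.0268], [4.49, -0.47, 0.14]], [[-0.0033, 0.0071, 0.0268], [4.49, -0.47, 0.14]], [[-0.0033, 0.0071, 0.0268], [4.49, -0.47, 0.14]], [[-0.0033, 0.0071, 0.0268], [4.49, -0.47, 0.14]], [[-0.0033, 0.0071, 0.0268], [4.49, -0.47, 0.14]], [[-0.0033, 0.0071, 0.0268], [4.49, -0.47, 0.14]], [[-0.0033, 0.0071, 0.0268], [4.49, -0.47, 0.14]], [[-0.0033, 0.0071, 0.0268], [4.49, -0.47, 0.14]], [[-0.0033, 0.0071, 0.0268], [4.49, -0.47, 0.14]]])

```text
t: 8.52
eef_pos: [0.4749, 0.3249, 0.1994]
tool_rot: [0.966, -0.257, -0.004, 0.011]
contact_force: [-0.4, 0.8, -1.4]
gripper_width: 0.717
```

Run:
```python
from plan2 import *
o=st();plan([.475,.324,.04],pose(PY,60,1),o=o)
c=wrist("w5")
# plaque points in tool frame from wrist depth
H,S,V=cv2.split(cv2.cvtColor(c["color"],cv2.COLOR_RGB2HSV));m=(H>8)&(H<25)&(S>120)
K=c["intrinsics"];v,u=np.nonzero(m&(c["range_z"]>0));z=c["range_z"][v,u]
P=np.c_[(u-K[0,2])/K[0,0]*z,(v-K[1,2])/K[1,1]*z,z];W=(P-c["t"])@c["R"]
near=np.linalg.norm(W-o["eef_pos"],axis=1)<.06;W=W[near]
print(len(W),np.percentile(W,[1,50,99],axis=0).round(3))
# fit normals of the biggest plane
n=np.linalg.svd(W-W.mean(0),full_matrices=False)[2][2];print("normal approx",n.round(3))
```

```text
t 8.5 p [0.4749 0.3249 0.1994] F [-0.4  0.8 -1.4] w 0.0612 y [-0.019  0.868 -0.497] x [1.    0.023 0.002] q [ 0.43  0.6  -0.79  2.11 -1.15  0.68  0.77]
n=6 row=[[-0.0, 0.0131, -0.0231],[-0.04, 0.02, 0.0]] dist=0.159 minz=0.040 step=0.027 x 0.47..0.48
20308 [[0.444 0.317 0.181]
 [0.475 0.318 0.219]
 [0.505 0.332 0.23 ]]
normal approx [-0.026  0.989 -0.148]
```

play_rows(increments=[[[0, 0.0131, -0.0231], [0, 0, 0]], [[0, 0.0131, -0.0231], [0, 0, 0]], [[0, 0.0131, -0.0231], [0, 0, 0]], [[0, 0.0131, -0.0231], [0, 0, 0]], [[0, 0.0131, -0.0231], [0, 0, 0]], [[0, 0.0131, -0.0231], [0, 0, 0]], [[0, 0, 0], [0, 0, 0]]])

```text
t: 9.15
eef_pos: [0.4739, 0.3212, 0.0335]
tool_rot: [0.965, -0.26, 0.0, 0.011]
contact_force: [-0.8, 0.2, -1.4]
gripper_width: 0.722
```

play_rows(increments=[[[0, 0.002, -0.0034], [0, 0, 0]], [[0, 0.001, -0.0018], [0, 0, 0]], [[0, 0.001, -0.0018], [0, 0, 0]], [[0, 0, 0], [0, 0, 0]]])

```text
t: 9.48
eef_pos: [0.4752, 0.3235, 0.0319]
tool_rot: [0.966, -0.259, -0.004, 0.011]
contact_force: [-0.1, 0.8, -0.8]
gripper_width: 0.72
```

play_rows(increments=[[[0, 0.001, -0.0017], [0, 0, 0]], [[0, 0, 0], [0, 0, 0]]])

```text
t: 9.65
eef_pos: [0.4749, 0.3235, 0.0293]
tool_rot: [0.966, -0.259, -0.004, 0.012]
contact_force: [0.7, 0.3, -1.3]
gripper_width: 0.721
```

play_rows(increments=[[[0, 0.001, -0.0017], [0, 0, 0]], [[0, 0, 0], [0, 0, 0]]])

```text
t: 9.82
eef_pos: [0.4749, 0.3242, 0.0283]
tool_rot: [0.966, -0.257, -0.004, 0.012]
contact_force: [-0.0, -2.9, 6.7]
gripper_width: 0.721
```

play_rows(increments=[[[0, 0.0007, -0.0013], [0, 0, 0]], [[0, 0, 0], [0, 0, 0]]])

```text
t: 9.98
eef_pos: [0.4748, 0.3249, 0.0284]
tool_rot: [0.967, -0.255, -0.004, 0.012]
contact_force: [-1.0, -7.5, 13.5]
gripper_width: 0.723
```

play_rows(increments=[[[0, -0.0005, 0.0009], [0, 0, 0]], [[0, 0, 0], [0, 0, 0]], [[0, 0, 0], [0, 0, 0]], [[0, 0, 0], [0, 0, 0]], [[0, 0, 0], [0, 0, 0]]], gripper=0.076)

```text
t: 10.4
eef_pos: [0.4744, 0.3236, 0.0262]
tool_rot: [0.966, -0.258, -0.003, 0.012]
contact_force: [-0.2, 0.0, 0.1]
gripper_width: 0.89
```

play_rows(increments=[[[0, -0.01, 0], [0, 0, 0]], [[0, -0.02, 0], [0, 0, 0]], [[0, -0.02, 0], [0, 0, 0]], [[0, -0.025, 0], [0, 0, 0]], [[0, -0.025, 0], [0, 0, 0]], [[0, -0.025, 0], [0, 0, 0]], [[0, -0.025, 0], [0, 0, 0]]], gripper=0.085)

```text
t: 10.98
eef_pos: [0.4773, 0.192, 0.1021]
tool_rot: [0.966, -0.259, -0.003, 0.012]
contact_force: [0.4, 1.1, -0.5]
gripper_width: 0.994
```

```bash
cat >> plan2.py <<'E'
def standing(name=None):
    o=get_obs();c=wrist(name);H,S,V=cv2.split(cv2.cvtColor(c["color"],cv2.COLOR_RGB2HSV));m=((H>5)&(H<28)&(S>110)&(c["range_z"]>0)).astype(np.uint8)
    n,l,s,_=cv2.connectedComponentsWithStats(m);K=c["intrinsics"]
    for i in range(1,n):
        if s[i,4]<150: continue
        v,u=np.nonzero(l==i);z=c["range_z"][v,u];P=np.c_[(u-K[0,2])/K[0,0]*z,(v-K[1,2])/K[1,1]*z,z];W=(P-c["t"])@c["R"]
        print(i,s[i].tolist(),np.percentile(W,[2,50,98],axis=0).round(3).tolist())
E
python3 - <<'E'
from plan2 import *
o=st();standing("w6")
f=np.array([-np.sin(MY),np.cos(MY)]);
for i in(1,):
  q=PL[i]-.003*f+.005*np.array([np.cos(MY),np.sin(MY)]);R=pose(MY,-30,1)
  plan(np.array([*q,.0148])-.14*R.apply([0,1,0]),R,o=o,n=20)
  plan(np.array([*q,.0148])-.14*R.apply([0,1,0]),R,o=o,n=18)
E
```

```text
t 11.0 p [0.4773 0.192  0.1021] F [ 0.4  1.1 -0.5] w 0.0848 y [-0.021  0.866 -0.5  ] x [ 1.     0.024 -0.001] q [ 0.56  0.76 -0.63  2.11 -0.99  0.77  0.95]
2 [277, 181, 95, 67, 5985] [[0.444, 0.315, 0.008], [0.475, 0.317, 0.041], [0.505, 0.33, 0.059]]
7 [130, 305, 34, 11, 231] [[0.348, 0.255, 0.004], [0.358, 0.259, 0.005], [0.368, 0.263, 0.006]]
n=20 row=[[0.0025, -0.0078, -0.0185],[-4.49, 0.48, -0.13]] dist=0.366 minz=0.043 step=0.020 x 0.48..0.51
n=18 row=[[0.0028, -0.0088, -0.0206],[-4.99, 0.53, -0.14]] dist=0.366 minz=0.043 step=0.023 x 0.48..0.51
```

View pics/w6.png

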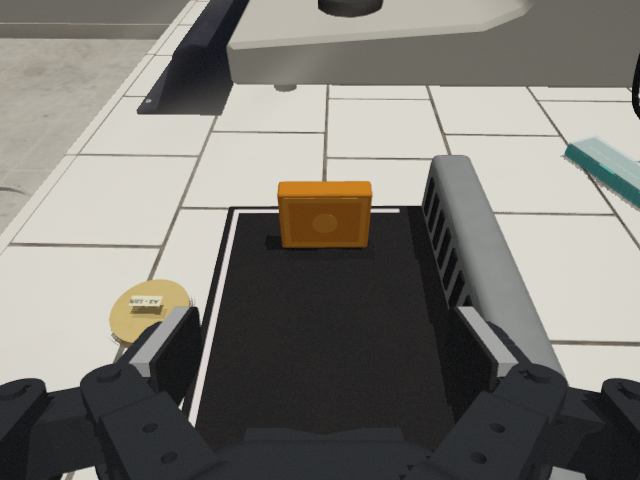

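The wrist view shows plaque 1 upright on the pad at (325,215), at y about 0.324. Next is plaque 2.

play_rows(increments=[[[0, -0.0147, 0.0259], [0, 0, 0]], [[0, -0.0147, 0.0259], [0, 0, 0]], [[0, -0.0147, 0.0259], [0, 0, 0]], [[0, -0.0147, 0.0259], [0, 0, 0]]])

```text
t: 11.37
eef_pos: [0.4771, 0.1941, 0.2217]
tool_rot: [0.966, -0.259, -0.002, 0.012]
contact_force: [1.1, -0.2, -0.3]
gripper_width: 0.994
```

```bash
cat >> plan2.py <<'E'
def pick(i,back,**k):
    f=np.array([-np.sin(MY),np.cos(MY)]);q=PL[i]-.003*f+.005*np.array([np.cos(MY),np.sin(MY)]);R=pose(MY,-30,1)
    plan(np.array([*q,.0148])-back*R.apply([0,1,0]),R,**k)
E
python3 - <<'E'
from plan2 import *
pick(1,.10,n=20)
E
```

```text
n=20 row=[[0.0028, 0.0, -0.0223],[-4.49, 0.48, -0.13]] dist=0.404 minz=0.069 step=0.022 x 0.48..0.51
```

play_rows(increments=[[[0.0028, 0, -0.0223], [-4.49, 0.48, -0.13]], [[0.0028, 0, -0.0223], [-4.49, 0.48, -0.13]], [[0.0028, 0, -0.0223], [-4.49, 0.48, -0.13]], [[0.0028, 0, -0.0223], [-4.49, 0.48, -0.13]], [[0.0028, 0, -0.0223], [-4.49, 0.48, -0.13]], [[0.0028, 0, -0.0223], [-4.49, 0.48, -0.13]], [[0.0028, 0, -0.0223], [-4.49, 0.48, -0.13]], [[0.0028, 0, -0.0223], [-4.49, 0.48, -0.13]], [[0.0028, 0, -0.0223], [-4.49, 0.48, -0.13]], [[0.0028, 0, -0.0223], [-4.49, 0.48, -0.13]], [[0.0028, 0, -0.0223], [-4.49, 0.48, -0.13]], [[0.0028, 0, -0.0223], [-4.49, 0.48, -0.13]], [[0.0028, 0, -0.0223], [-4.49, 0.48, -0.13]], [[0.0028, 0, -0.0223], [-4.49, 0.48, -0.13]], [[0.0028, 0, -0.0223], [-4.49, 0.48, -0.13]], [[0.0028, 0, -0.0223], [-4.49, 0.48, -0.13]], [[0.0028, 0, -0.0223], [-4.49, 0.48, -0.13]], [[0.0028, 0, -0.0223], [-4.49, 0.48, -0.13]], [[0.0028, 0, -0.0223], [-4.49, 0.48, -0.13]], [[0.0028, 0, -0.0223], [-4.49, 0.48, -0.13]]])

```text
t: 13.03
eef_pos: [0.5089, -0.192, 0.1007]
tool_rot: [-0.497, 0.865, -0.058, 0.033]
contact_force: [-0.2, 0.3, -0.3]
gripper_width: 0.994
```

Run:
```python
from plan2 import *
o=st();pick(1,.0,o=o,vmax=.022);standing()
```

```text
t 13.0 p [ 0.5089 -0.192   0.1007] F [-0.2  0.3 -0.3] w 0.0849 y [-0.066 -0.498 -0.864] x [ 0.991 -0.133  0.   ] q [-0.37  0.51  0.39  2.06  0.5   0.75 -0.54]
n=5 row=[[0.0001, 0.0197, 0.0003],[0.04, -0.03, -0.01]] dist=0.099 minz=0.015 step=0.020 x 0.50..0.51
1 [266, 196, 117, 172, 16623] [[0.463, -0.377, 0.012], [0.499, -0.269, 0.023], [0.533, -0.207, 0.024]]
```

play_rows(increments=[[[0, 0.0197, 0.0003], [0, 0, 0]], [[0, 0.0197, 0.0003], [0, 0, 0]], [[0, 0.0197, 0.0003], [0, 0, 0]], [[0, 0.0197, 0.0003], [0, 0, 0]], [[0, 0.01, 0], [0, 0, 0]], [[0, 0.005, 0], [0, 0, 0]], [[0, 0, 0], [0, 0, 0]]])

```text
t: 13.67
eef_pos: [0.5025, -0.2365, 0.0174]
tool_rot: [-0.499, 0.864, -0.058, 0.033]
contact_force: [0.5, 1.1, 0.4]
gripper_width: 0.995
```

Run:
```python
from plan2 import *
o=st();pick(1,.0,o=o,vmax=.022)
```

```text
t 13.7 p [ 0.5025 -0.2365  0.0174] F [0.5 1.1 0.4] w 0.0850 y [-0.068 -0.494 -0.867] x [ 0.991 -0.133 -0.001] q [-0.29  0.68  0.4   2.08  0.54  0.55 -0.58]
n=1 row=[[0.0008, 0.0039, -0.0016],[-0.06, -0.08, -0.15]] dist=0.004 minz=0.015 step=0.004 x 0.50..0.50
```

play_rows(increments=[[[0.0005, 0.003, -0.001], [0, 0, 0]], [[0, 0, 0], [0, 0, 0]], [[0, 0, 0], [0, 0, 0]], [[0, 0, 0], [0, 0, 0]], [[0, 0, 0], [0, 0, 0]], [[0, 0, 0], [0, 0, 0]], [[0, 0, 0], [0, 0, 0]], [[0, 0, 0], [0, 0, 0]]], gripper=0.05, grip_force=50)

```text
t: 14.33
eef_pos: [0.5042, -0.2381, 0.0169]
tool_rot: [-0.499, 0.864, -0.057, 0.034]
contact_force: [-1.6, 3.1, 6.7]
gripper_width: 0.712
```

play_rows(increments=[[[0, -0.0087, -0.005], [0, 0, 0]], [[0, -0.0087, -0.005], [0, 0, 0]], [[0, -0.0173, -0.01], [0, 0, 0]], [[0, -0.026, -0.015], [0, 0, 0]], [[0, -0.026, -0.015], [0, 0, 0]], [[0, -0.026, -0.015], [0, 0, 0]], [[0, -0.026, -0.015], [0, 0, 0]], [[0, -0.026, -0.015], [0, 0, 0]], [[0, -0.0087, -0.005], [0, 0, 0]]])

```text
t: 15.08
eef_pos: [0.505, -0.2394, 0.2212]
tool_rot: [-0.5, 0.864, -0.056, 0.036]
contact_force: [0.1, 0.0, 0.1]
gripper_width: 0.71
```

Run:
```python
from plan2 import *
o=st();plan([.475,.274,.2],pose(PY,60,1),n=20,o=o);standing()
```

```text
t 15.1 p [ 0.505  -0.2394  0.2212] F [0.1 0.  0.1] w 0.0606 y [-0.06  -0.494 -0.867] x [ 0.991 -0.133  0.007] q [-0.3   0.32  0.41  1.98  0.49  0.95 -0.36]
n=20 row=[[-0.003, 0.0075, 0.0274],[4.48, -0.47, 0.15]] dist=0.515 minz=0.105 step=0.029 x 0.48..0.50
1 [280, 116, 82, 62, 4781] [[0.466, -0.322, 0.011], [0.497, -0.292, 0.023], [0.528, -0.27, 0.024]]
2 [285, 181, 72, 50, 3444] [[0.457, -0.386, 0.012], [0.488, -0.355, 0.023], [0.519, -0.333, 0.024]]
3 [226, 242, 196, 113, 19872] [[0.476, -0.259, 0.213], [0.506, -0.221, 0.227], [0.537, -0.207, 0.228]]
```

play_rows(increments=[[[-0.003, 0.0075, 0.0274], [4.48, -0.47, 0.15]], [[-0.003, 0.0075, 0.0274], [4.48, -0.47, 0.15]], [[-0.003, 0.0075, 0.0274], [4.48, -0.47, 0.15]], [[-0.003, 0.0075, 0.0274], [4.48, -0.47, 0.15]], [[-0.003, 0.0075, 0.0274], [4.48, -0.47, 0.15]], [[-0.003, 0.0075, 0.0274], [4.48, -0.47, 0.15]], [[-0.003, 0.0075, 0.0274], [4.48, -0.47, 0.15]], [[-0.003, 0.0075, 0.0274], [4.48, -0.47, 0.15]], [[-0.003, 0.0075, 0.0274], [4.48, -0.47, 0.15]], [[-0.003, 0.0075, 0.0274], [4.48, -0.47, 0.15]], [[-0.003, 0.0075, 0.0274], [4.48, -0.47, 0.15]], [[-0.003, 0.0075, 0.0274], [4.48, -0.47, 0.15]], [[-0.003, 0.0075, 0.0274], [4.48, -0.47, 0.15]], [[-0.003, 0.0075, 0.0274], [4.48, -0.47, 0.15]], [[-0.003, 0.0075, 0.0274], [4.48, -0.47, 0.15]], [[-0.003, 0.0075, 0.0274], [4.48, -0.47, 0.15]], [[-0.003, 0.0075, 0.0274], [4.48, -0.47, 0.15]], [[-0.003, 0.0075, 0.0274], [4.48, -0.47, 0.15]], [[-0.003, 0.0075, 0.0274], [4.48, -0.47, 0.15]], [[-0.003, 0.0075, 0.0274], [4.48, -0.47, 0.15]]])

```text
t: 16.8
eef_pos: [0.4734, 0.2755, 0.1943]
tool_rot: [0.966, -0.258, 0.001, 0.012]
contact_force: [-0.6, 0.6, -1.1]
gripper_width: 0.708
```

Run:
```python
from plan2 import *
o=st();plan([.475,.274,.04],pose(PY,60,1),n=6,o=o);standing()
```

```text
t 16.8 p [0.4734 0.2755 0.1943] F [-0.6  0.6 -1.1] w 0.0605 y [-0.024  0.866 -0.499] x [ 1.     0.022 -0.009] q [ 0.34  0.53 -0.55  2.13 -1.19  0.85  0.85]
n=6 row=[[0.0004, 0.0126, -0.0224],[-0.01, -0.08, -0.04]] dist=0.154 minz=0.040 step=0.026 x 0.47..0.47
64 [226, 243, 195, 114, 19929] [[0.443, 0.269, 0.176], [0.473, 0.271, 0.213], [0.503, 0.284, 0.224]]
67 [282, 358, 94, 52, 4517] [[0.444, 0.316, 0.009], [0.475, 0.317, 0.052], [0.505, 0.331, 0.059]]
```

play_rows(increments=[[[0.0003, 0.0126, -0.0224], [0, -0.08, -0.04]], [[0.0003, 0.0126, -0.0224], [0, -0.08, -0.04]], [[0.0003, 0.0126, -0.0224], [0, -0.08, -0.04]], [[0.0003, 0.0126, -0.0224], [0, -0.08, -0.04]], [[0.0003, 0.0126, -0.0224], [0, -0.08, -0.04]], [[0.0003, 0.0126, -0.0224], [0, -0.08, -0.04]], [[0, 0, 0], [0, 0, 0]], [[0, 0.0025, -0.0043], [0, 0, 0]], [[0, 0, 0], [0, 0, 0]]])

```text
t: 17.6
eef_pos: [0.4753, 0.2729, 0.0352]
tool_rot: [0.966, -0.26, -0.004, 0.011]
contact_force: [0.3, -0.4, -0.7]
gripper_width: 0.71
```

play_rows(increments=[[[0, 0.001, -0.0017], [0, 0, 0]], [[0, 0, 0], [0, 0, 0]]])

```text
t: 17.77
eef_pos: [0.4759, 0.273, 0.0341]
tool_rot: [0.966, -0.26, -0.005, 0.011]
contact_force: [0.1, 0.1, -1.0]
gripper_width: 0.71
```

play_rows(increments=[[[0, 0.001, -0.0017], [0, 0, 0]], [[0, 0, 0], [0, 0, 0]]])

```text
t: 17.93
eef_pos: [0.4757, 0.2729, 0.0316]
tool_rot: [0.966, -0.26, -0.005, 0.011]
contact_force: [0.5, 0.4, -0.4]
gripper_width: 0.713
```

play_rows(increments=[[[0, 0.001, -0.0017], [0, 0, 0]], [[0, 0, 0], [0, 0, 0]]])

```text
t: 18.1
eef_pos: [0.4758, 0.2731, 0.0297]
tool_rot: [0.966, -0.259, -0.004, 0.011]
contact_force: [-0.1, -1.1, 3.0]
gripper_width: 0.713
```

play_rows(increments=[[[0, 0.0007, -0.0013], [0, 0, 0]], [[0, 0, 0], [0, 0, 0]]])

```text
t: 18.27
eef_pos: [0.4758, 0.2738, 0.0295]
tool_rot: [0.966, -0.258, -0.004, 0.011]
contact_force: [0.1, -4.2, 10.4]
gripper_width: 0.709
```

Contact. I release and withdraw, then rise.

play_rows(increments=[[[0, -0.0004, 0.0007], [0, 0, 0]], [[0, 0, 0], [0, 0, 0]], [[0, 0, 0], [0, 0, 0]], [[0, 0, 0], [0, 0, 0]], [[0, 0, 0], [0, 0, 0]]], gripper=0.076)

```text
t: 18.68
eef_pos: [0.4753, 0.2729, 0.0283]
tool_rot: [0.966, -0.26, -0.004, 0.011]
contact_force: [-0.5, 0.2, 0.7]
gripper_width: 0.893
```

play_rows(increments=[[[0, -0.01, 0], [0, 0, 0]], [[0, -0.02, 0], [0, 0, 0]], [[0, -0.02, 0], [0, 0, 0]], [[0, -0.025, 0], [0, 0, 0]], [[0, -0.025, 0], [0, 0, 0]], [[0, -0.0147, 0.0259], [0, 0, 0]], [[0, -0.0147, 0.0259], [0, 0, 0]], [[0, -0.0147, 0.0259], [0, 0, 0]], [[0, -0.0147, 0.0259], [0, 0, 0]], [[0, -0.0147, 0.0259], [0, 0, 0]]], gripper=0.085)

```text
t: 19.52
eef_pos: [0.4763, 0.1873, 0.2291]
tool_rot: [0.965, -0.26, -0.004, 0.011]
contact_force: [0.4, -0.6, 0.3]
gripper_width: 0.997
```

Run:
```python
from plan2 import *
o=st();standing();pick(2,.10,o=o,n=20)
```

```text
t 19.5 p [0.4763 0.1873 0.2291] F [ 0.4 -0.6  0.3] w 0.0851 y [-0.019  0.864 -0.502] x [1.    0.023 0.001] q [ 0.45  0.46 -0.46  2.09 -1.05  1.04  0.8 ]
88 [289, 288, 72, 45, 3030] [[0.444, 0.315, 0.007], [0.475, 0.317, 0.045], [0.505, 0.331, 0.059]]
99 [285, 334, 80, 49, 3504] [[0.445, 0.266, 0.006], [0.475, 0.268, 0.047], [0.506, 0.314, 0.059]]
122 [178, 374, 46, 44, 748] [[0.354, 0.154, 0.003], [0.371, 0.252, 0.005], [0.434, 0.266, 0.236]]
n=20 row=[[0.0026, -0.0005, -0.0254],[-4.48, 0.47, -0.12]] dist=0.460 minz=0.062 step=0.026 x 0.48..0.50
```

play_rows(increments=[[[0.0026, -0.0005, -0.0254], [-4.48, 0.47, -0.12]], [[0.0026, -0.0005, -0.0254], [-4.48, 0.47, -0.12]], [[0.0026, -0.0005, -0.0254], [-4.48, 0.47, -0.12]], [[0.0026, -0.0005, -0.0254], [-4.48, 0.47, -0.12]], [[0.0026, -0.0005, -0.0254], [-4.48, 0.47, -0.12]], [[0.0026, -0.0005, -0.0254], [-4.48, 0.47, -0.12]], [[0.0026, -0.0005, -0.0254], [-4.48, 0.47, -0.12]], [[0.0026, -0.0005, -0.0254], [-4.48, 0.47, -0.12]], [[0.0026, -0.0005, -0.0254], [-4.48, 0.47, -0.12]], [[0.0026, -0.0005, -0.0254], [-4.48, 0.47, -0.12]], [[0.0026, -0.0005, -0.0254], [-4.48, 0.47, -0.12]], [[0.0026, -0.0005, -0.0254], [-4.48, 0.47, -0.12]], [[0.0026, -0.0005, -0.0254], [-4.48, 0.47, -0.12]], [[0.0026, -0.0005, -0.0254], [-4.48, 0.47, -0.12]], [[0.0026, -0.0005, -0.0254], [-4.48, 0.47, -0.12]], [[0.0026, -0.0005, -0.0254], [-4.48, 0.47, -0.12]], [[0.0026, -0.0005, -0.0254], [-4.48, 0.47, -0.12]], [[0.0026, -0.0005, -0.0254], [-4.48, 0.47, -0.12]], [[0.0026, -0.0005, -0.0254], [-4.48, 0.47, -0.12]], [[0.0026, -0.0005, -0.0254], [-4.48, 0.47, -0.12]]])

```text
t: 21.23
eef_pos: [0.5019, -0.2549, 0.1005]
tool_rot: [-0.498, 0.865, -0.056, 0.033]
contact_force: [-0.4, -1.4, -0.4]
gripper_width: 0.995
```

Run:
```python
from plan2 import *
o=st();pick(2,.0,o=o,n=5);standing()
```

```text
t 21.2 p [ 0.5019 -0.2549  0.1005] F [-0.4 -1.4 -0.4] w 0.0850 y [-0.065 -0.498 -0.865] x [ 0.992 -0.13   0.   ] q [-0.4   0.56  0.59  2.07  0.39  0.64 -0.33]
n=5 row=[[-0.0, 0.0197, 0.0001],[0.03, 0.0, 0.0]] dist=0.099 minz=0.015 step=0.020 x 0.50..0.50
1 [266, 198, 117, 130, 13202] [[0.46, -0.381, 0.012], [0.494, -0.309, 0.023], [0.527, -0.27, 0.024]]
```

play_rows(increments=[[[0, 0.0197, 0.0001], [0, 0, 0]], [[0, 0.0197, 0.0001], [0, 0, 0]], [[0, 0.0197, 0.0001], [0, 0, 0]], [[0, 0.0197, 0.0001], [0, 0, 0]], [[0, 0.01, 0], [0, 0, 0]], [[0, 0.005, 0], [0, 0, 0]], [[0, 0, 0], [0, 0, 0]]])

```text
t: 21.87
eef_pos: [0.4957, -0.2997, 0.0175]
tool_rot: [-0.5, 0.864, -0.057, 0.032]
contact_force: [-0.7, -0.1, 1.3]
gripper_width: 1.0
```

Run:
```python
from plan2 import *
o=st();pick(2,.0,o=o,n=1)
```

```text
t 21.9 p [ 0.4957 -0.2997  0.0175] F [-0.7 -0.1  1.3] w 0.0854 y [-0.066 -0.494 -0.867] x [ 0.991 -0.13  -0.001] q [-0.28  0.72  0.56  2.07  0.39  0.44 -0.33]
n=1 row=[[0.0001, 0.0041, -0.0017],[-0.12, 0.06, -0.06]] dist=0.004 minz=0.015 step=0.004 x 0.50..0.50
```

play_rows(increments=[[[0, 0.003, -0.001], [0, 0, 0]], [[0, 0, 0], [0, 0, 0]], [[0, 0, 0], [0, 0, 0]], [[0, 0, 0], [0, 0, 0]], [[0, 0, 0], [0, 0, 0]], [[0, 0, 0], [0, 0, 0]], [[0, 0, 0], [0, 0, 0]], [[0, 0, 0], [0, 0, 0]]], gripper=0.05, grip_force=50)

```text
t: 22.53
eef_pos: [0.4968, -0.3013, 0.0171]
tool_rot: [-0.5, 0.864, -0.056, 0.033]
contact_force: [-1.7, 2.6, 7.2]
gripper_width: 0.706
```

play_rows(increments=[[[0, -0.0087, -0.005], [0, 0, 0]], [[0, -0.0087, -0.005], [0, 0, 0]], [[0, -0.0173, -0.01], [0, 0, 0]], [[0, -0.026, -0.015], [0, 0, 0]], [[0, -0.026, -0.015], [0, 0, 0]], [[0, -0.026, -0.015], [0, 0, 0]], [[0, -0.026, -0.015], [0, 0, 0]], [[0, -0.026, -0.015], [0, 0, 0]], [[0, -0.0087, -0.005], [0, 0, 0]]])

```text
t: 23.28
eef_pos: [0.4975, -0.3031, 0.2212]
tool_rot: [-0.5, 0.864, -0.054, 0.036]
contact_force: [-0.3, 0.0, -0.5]
gripper_width: 0.707
```

Run:
```python
from plan2 import *
o=st();plan([.475,.224,.2],pose(PY,60,1),n=20,o=o);standing()
```

```text
t 23.3 p [ 0.4975 -0.3031  0.2212] F [-0.3  0.  -0.5] w 0.0604 y [-0.058 -0.494 -0.867] x [ 0.992 -0.13   0.007] q [-0.35  0.35  0.62  1.98  0.42  0.85 -0.17]
n=20 row=[[-0.0027, 0.0077, 0.0282],[4.48, -0.46, 0.15]] dist=0.528 minz=0.102 step=0.029 x 0.48..0.50
1 [278, 115, 82, 62, 4800] [[0.457, -0.386, 0.012], [0.487, -0.356, 0.023], [0.519, -0.333, 0.024]]
2 [226, 243, 196, 112, 19745] [[0.469, -0.323, 0.213], [0.499, -0.285, 0.226], [0.529, -0.271, 0.228]]
```

play_rows(increments=[[[-0.0027, 0.0077, 0.0282], [4.48, -0.46, 0.15]], [[-0.0027, 0.0077, 0.0282], [4.48, -0.46, 0.15]], [[-0.0027, 0.0077, 0.0282], [4.48, -0.46, 0.15]], [[-0.0027, 0.0077, 0.0282], [4.48, -0.46, 0.15]], [[-0.0027, 0.0077, 0.0282], [4.48, -0.46, 0.15]], [[-0.0027, 0.0077, 0.0282], [4.48, -0.46, 0.15]], [[-0.0027, 0.0077, 0.0282], [4.48, -0.46, 0.15]], [[-0.0027, 0.0077, 0.0282], [4.48, -0.46, 0.15]], [[-0.0027, 0.0077, 0.0282], [4.48, -0.46, 0.15]], [[-0.0027, 0.0077, 0.0282], [4.48, -0.46, 0.15]], [[-0.0027, 0.0077, 0.0282], [4.48, -0.46, 0.15]], [[-0.0027, 0.0077, 0.0282], [4.48, -0.46, 0.15]], [[-0.0027, 0.0077, 0.0282], [4.48, -0.46, 0.15]], [[-0.0027, 0.0077, 0.0282], [4.48, -0.46, 0.15]], [[-0.0027, 0.0077, 0.0282], [4.48, -0.46, 0.15]], [[-0.0027, 0.0077, 0.0282], [4.48, -0.46, 0.15]], [[-0.0027, 0.0077, 0.0282], [4.48, -0.46, 0.15]], [[-0.0027, 0.0077, 0.0282], [4.48, -0.46, 0.15]], [[-0.0027, 0.0077, 0.0282], [4.48, -0.46, 0.15]], [[-0.0027, 0.0077, 0.0282], [4.48, -0.46, 0.15]]])

```text
t: 25.0
eef_pos: [0.4722, 0.2268, 0.1943]
tool_rot: [0.966, -0.258, 0.002, 0.012]
contact_force: [-1.4, 0.5, -0.9]
gripper_width: 0.711
```

Run:
```python
from plan2 import *
o=st();plan([.475,.224,.04],pose(PY,60,1),n=6,o=o);standing()
```

```text
t 25.0 p [0.4722 0.2268 0.1943] F [-1.4  0.5 -0.9] w 0.0607 y [-0.024  0.867 -0.498] x [ 1.     0.022 -0.01 ] q [ 0.26  0.49 -0.33  2.14 -1.19  1.    0.91]
n=6 row=[[0.0006, 0.0124, -0.0225],[-0.02, -0.08, -0.04]] dist=0.154 minz=0.040 step=0.026 x 0.47..0.47
114 [226, 243, 195, 114, 19923] [[0.442, 0.221, 0.175], [0.472, 0.222, 0.212], [0.502, 0.236, 0.223]]
118 [285, 358, 94, 53, 4630] [[0.445, 0.266, 0.006], [0.476, 0.268, 0.051], [0.506, 0.31, 0.059]]
```

play_rows(increments=[[[0.0005, 0.0124, -0.0225], [0, -0.08, -0.04]], [[0.0005, 0.0124, -0.0225], [0, -0.08, -0.04]], [[0.0005, 0.0124, -0.0225], [0, -0.08, -0.04]], [[0.0005, 0.0124, -0.0225], [0, -0.08, -0.04]], [[0.0005, 0.0124, -0.0225], [0, -0.08, -0.04]], [[0.0005, 0.0124, -0.0225], [0, -0.08, -0.04]], [[0, 0, 0], [0, 0, 0]], [[0, 0.0025, -0.0043], [0, 0, 0]], [[0, 0.001, -0.0017], [0, 0, 0]], [[0, 0, 0], [0, 0, 0]]])

```text
t: 25.88
eef_pos: [0.4757, 0.2229, 0.034]
tool_rot: [0.966, -0.26, -0.004, 0.011]
contact_force: [-0.8, -0.7, -0.7]
gripper_width: 0.713
```

play_rows(increments=[[[0, 0.001, -0.0017], [0, 0, 0]], [[0, 0, 0], [0, 0, 0]]])

```text
t: 26.05
eef_pos: [0.4758, 0.2229, 0.0321]
tool_rot: [0.966, -0.26, -0.004, 0.011]
contact_force: [0.1, -1.0, -1.0]
gripper_width: 0.71
```

play_rows(increments=[[[0, 0.001, -0.0017], [0, 0, 0]], [[0, 0, 0], [0, 0, 0]]])

```text
t: 26.22
eef_pos: [0.4758, 0.223, 0.0301]
tool_rot: [0.966, -0.259, -0.004, 0.011]
contact_force: [-0.2, -1.6, 2.5]
gripper_width: 0.709
```

play_rows(increments=[[[0, 0.0003, -0.0006], [0, 0, 0]], [[0, 0, 0], [0, 0, 0]], [[0, 0, 0], [0, 0, 0]], [[0, 0, 0], [0, 0, 0]], [[0, 0, 0], [0, 0, 0]]], gripper=0.076)

```text
t: 26.63
eef_pos: [0.4753, 0.2229, 0.0286]
tool_rot: [0.966, -0.259, -0.004, 0.011]
contact_force: [0.0, 0.3, -0.1]
gripper_width: 0.893
```

play_rows(increments=[[[0, -0.01, 0], [0, 0, 0]], [[0, -0.02, 0], [0, 0, 0]], [[0, -0.02, 0], [0, 0, 0]], [[0, -0.025, 0], [0, 0, 0]], [[0, -0.025, 0], [0, 0, 0]], [[0, -0.0147, 0.0259], [0, 0, 0]], [[0, -0.0147, 0.0259], [0, 0, 0]], [[0, -0.0147, 0.0259], [0, 0, 0]], [[0, -0.0147, 0.0259], [0, 0, 0]], [[0, -0.0147, 0.0259], [0, 0, 0]]], gripper=0.085)

```text
t: 27.47
eef_pos: [0.4765, 0.137, 0.2293]
tool_rot: [0.966, -0.26, -0.003, 0.011]
contact_force: [0.4, -0.3, 0.7]
gripper_width: 0.996
```

Run:
```python
from plan2 import *
o=st();standing();pick(3,.10,o=o,n=20)
```

```text
t 27.5 p [0.4765 0.137  0.2293] F [ 0.4 -0.3  0.7] w 0.0851 y [-0.02   0.865 -0.502] x [1.    0.023 0.001] q [ 0.36  0.44 -0.24  2.08 -1.04  1.18  0.87]
78 [290, 249, 72, 85, 5564] [[0.444, 0.266, 0.007], [0.475, 0.278, 0.045], [0.506, 0.33, 0.059]]
105 [200, 331, 33, 32, 451] [[0.357, 0.119, 0.003], [0.373, 0.253, 0.005], [0.434, 0.264, 0.23]]
106 [285, 335, 80, 46, 3497] [[0.445, 0.216, 0.006], [0.475, 0.217, 0.048], [0.506, 0.263, 0.059]]
n=20 row=[[0.0022, -0.0007, -0.0261],[-4.48, 0.47, -0.12]] dist=0.471 minz=0.059 step=0.026 x 0.48..0.50
```

Three are standing. On to the last one.

play_rows(increments=[[[0.0022, -0.0007, -0.0261], [-4.48, 0.47, -0.12]], [[0.0022, -0.0007, -0.0261], [-4.48, 0.47, -0.12]], [[0.0022, -0.0007, -0.0261], [-4.48, 0.47, -0.12]], [[0.0022, -0.0007, -0.0261], [-4.48, 0.47, -0.12]], [[0.0022, -0.0007, -0.0261], [-4.48, 0.47, -0.12]], [[0.0022, -0.0007, -0.0261], [-4.48, 0.47, -0.12]], [[0.0022, -0.0007, -0.0261], [-4.48, 0.47, -0.12]], [[0.0022, -0.0007, -0.0261], [-4.48, 0.47, -0.12]], [[0.0022, -0.0007, -0.0261], [-4.48, 0.47, -0.12]], [[0.0022, -0.0007, -0.0261], [-4.48, 0.47, -0.12]], [[0.0022, -0.0007, -0.0261], [-4.48, 0.47, -0.12]], [[0.0022, -0.0007, -0.0261], [-4.48, 0.47, -0.12]], [[0.0022, -0.0007, -0.0261], [-4.48, 0.47, -0.12]], [[0.0022, -0.0007, -0.0261], [-4.48, 0.47, -0.12]], [[0.0022, -0.0007, -0.0261], [-4.48, 0.47, -0.12]], [[0.0022, -0.0007, -0.0261], [-4.48, 0.47, -0.12]], [[0.0022, -0.0007, -0.0261], [-4.48, 0.47, -0.12]], [[0.0022, -0.0007, -0.0261], [-4.48, 0.47, -0.12]], [[0.0022, -0.0007, -0.0261], [-4.48, 0.47, -0.12]], [[0.0022, -0.0007, -0.0261], [-4.48, 0.47, -0.12]]])

```text
t: 29.18
eef_pos: [0.4933, -0.3176, 0.1002]
tool_rot: [-0.498, 0.865, -0.057, 0.032]
contact_force: [-0.3, -0.6, -0.6]
gripper_width: 1.001
```

Run:
```python
from plan2 import *
o=st();pick(3,.0,o=o,n=5);standing()
```

```text
t 29.2 p [ 0.4933 -0.3176  0.1002] F [-0.3 -0.6 -0.6] w 0.0855 y [-0.066 -0.497 -0.865] x [ 0.992 -0.13  -0.001] q [-0.38  0.62  0.74  2.06  0.23  0.55 -0.08]
n=5 row=[[-0.0001, 0.0197, 0.0001],[0.02, 0.01, -0.0]] dist=0.098 minz=0.015 step=0.020 x 0.49..0.49
2 [265, 199, 117, 75, 8117] [[0.457, -0.385, 0.012], [0.488, -0.352, 0.023], [0.519, -0.333, 0.024]]
```

play_rows(increments=[[[0, 0.0197, 0.0001], [0, 0, 0]], [[0, 0.0197, 0.0001], [0, 0, 0]], [[0, 0.0197, 0.0001], [0, 0, 0]], [[0, 0.0197, 0.0001], [0, 0, 0]], [[0, 0.01, 0], [0, 0, 0]], [[0, 0.005, 0], [0, 0, 0]], [[0, 0, 0], [0, 0, 0]]])

```text
t: 29.82
eef_pos: [0.487, -0.3625, 0.017]
tool_rot: [-0.5, 0.863, -0.057, 0.032]
contact_force: [-0.1, 0.7, -0.1]
gripper_width: 0.993
```

Run:
```python
from plan2 import *
o=st();pick(3,.0,o=o,n=1)
```

```text
t 29.8 p [ 0.487  -0.3625  0.017 ] F [-0.1  0.7 -0.1] w 0.0848 y [-0.067 -0.493 -0.868] x [ 0.991 -0.13  -0.002] q [-0.23  0.78  0.66  2.05  0.2   0.37 -0.05]
n=1 row=[[0.0001, 0.0037, -0.0019],[-0.17, 0.07, -0.09]] dist=0.004 minz=0.015 step=0.004 x 0.49..0.49
```

play_rows(increments=[[[0, 0.003, -0.001], [0, 0, 0]], [[0, 0, 0], [0, 0, 0]], [[0, 0, 0], [0, 0, 0]], [[0, 0, 0], [0, 0, 0]], [[0, 0, 0], [0, 0, 0]], [[0, 0, 0], [0, 0, 0]], [[0, 0, 0], [0, 0, 0]], [[0, 0, 0], [0, 0, 0]]], gripper=0.05, grip_force=50)

```text
t: 30.48
eef_pos: [0.4881, -0.3642, 0.0167]
tool_rot: [-0.5, 0.864, -0.056, 0.033]
contact_force: [-1.3, 1.7, 6.9]
gripper_width: 0.714
```

play_rows(increments=[[[0, -0.0087, -0.005], [0, 0, 0]], [[0, -0.0087, -0.005], [0, 0, 0]], [[0, -0.0173, -0.01], [0, 0, 0]], [[0, -0.026, -0.015], [0, 0, 0]], [[0, -0.026, -0.015], [0, 0, 0]], [[0, -0.026, -0.015], [0, 0, 0]], [[0, -0.026, -0.015], [0, 0, 0]], [[0, -0.026, -0.015], [0, 0, 0]], [[0, -0.0087, -0.005], [0, 0, 0]]])

```text
t: 31.23
eef_pos: [0.4888, -0.3663, 0.2208]
tool_rot: [-0.5, 0.864, -0.055, 0.035]
contact_force: [0.7, -1.0, -0.0]
gripper_width: 0.711
```

Run:
```python
from plan2 import *
o=st();plan([.475,.176,.2],pose(PY,60,1),n=20,o=o);standing()
```

```text
t 31.2 p [ 0.4888 -0.3663  0.2208] F [ 0.7 -1.  -0. ] w 0.0607 y [-0.059 -0.494 -0.867] x [ 0.992 -0.13   0.006] q [-0.35  0.42  0.8   1.96  0.29  0.76  0.05]
n=20 row=[[-0.0023, 0.0078, 0.029],[4.48, -0.46, 0.15]] dist=0.543 minz=0.098 step=0.030 x 0.47..0.49
1 [226, 245, 196, 112, 19830] [[0.46, -0.386, 0.213], [0.49, -0.349, 0.226], [0.52, -0.335, 0.228]]
```

play_rows(increments=[[[-0.0023, 0.0078, 0.029], [4.48, -0.46, 0.15]], [[-0.0023, 0.0078, 0.029], [4.48, -0.46, 0.15]], [[-0.0023, 0.0078, 0.029], [4.48, -0.46, 0.15]], [[-0.0023, 0.0078, 0.029], [4.48, -0.46, 0.15]], [[-0.0023, 0.0078, 0.029], [4.48, -0.46, 0.15]], [[-0.0023, 0.0078, 0.029], [4.48, -0.46, 0.15]], [[-0.0023, 0.0078, 0.029], [4.48, -0.46, 0.15]], [[-0.0023, 0.0078, 0.029], [4.48, -0.46, 0.15]], [[-0.0023, 0.0078, 0.029], [4.48, -0.46, 0.15]], [[-0.0023, 0.0078, 0.029], [4.48, -0.46, 0.15]], [[-0.0023, 0.0078, 0.029], [4.48, -0.46, 0.15]], [[-0.0023, 0.0078, 0.029], [4.48, -0.46, 0.15]], [[-0.0023, 0.0078, 0.029], [4.48, -0.46, 0.15]], [[-0.0023, 0.0078, 0.029], [4.48, -0.46, 0.15]], [[-0.0023, 0.0078, 0.029], [4.48, -0.46, 0.15]], [[-0.0023, 0.0078, 0.029], [4.48, -0.46, 0.15]], [[-0.0023, 0.0078, 0.029], [4.48, -0.46, 0.15]], [[-0.0023, 0.0078, 0.029], [4.48, -0.46, 0.15]], [[-0.0023, 0.0078, 0.029], [4.48, -0.46, 0.15]], [[-0.0023, 0.0078, 0.029], [4.48, -0.46, 0.15]]])

```text
t: 32.95
eef_pos: [0.4726, 0.1781, 0.1956]
tool_rot: [0.966, -0.258, 0.002, 0.012]
contact_force: [-1.2, -0.2, -1.0]
gripper_width: 0.713
```

Run:
```python
from plan2 import *
o=st();plan([.475,.176,.04],pose(PY,60,1),n=6,o=o);standing()
```

```text
t 33.0 p [0.4726 0.1781 0.1956] F [-1.2 -0.2 -1. ] w 0.0609 y [-0.024  0.867 -0.498] x [ 1.     0.022 -0.01 ] q [ 0.22  0.49 -0.16  2.12 -1.15  1.12  0.95]
n=6 row=[[0.0005, 0.0126, -0.0227],[-0.03, -0.09, -0.04]] dist=0.156 minz=0.040 step=0.026 x 0.47..0.47
101 [226, 245, 196, 113, 19925] [[0.443, 0.172, 0.176], [0.473, 0.173, 0.213], [0.502, 0.187, 0.224]]
107 [285, 361, 93, 53, 4600] [[0.445, 0.216, 0.006], [0.475, 0.217, 0.051], [0.506, 0.259, 0.059]]
```

play_rows(increments=[[[0.0005, 0.0126, -0.0227], [0, -0.08, -0.04]], [[0.0005, 0.0126, -0.0227], [0, -0.08, -0.04]], [[0.0005, 0.0126, -0.0227], [0, -0.08, -0.04]], [[0.0005, 0.0126, -0.0227], [0, -0.08, -0.04]], [[0.0005, 0.0126, -0.0227], [0, -0.08, -0.04]], [[0.0005, 0.0126, -0.0227], [0, -0.08, -0.04]], [[0, 0, 0], [0, 0, 0]], [[0, 0.0025, -0.0043], [0, 0, 0]], [[0, 0.001, -0.0017], [0, 0, 0]], [[0, 0, 0], [0, 0, 0]]])

```text
t: 33.83
eef_pos: [0.476, 0.1745, 0.0336]
tool_rot: [0.966, -0.259, -0.004, 0.011]
contact_force: [0.5, -0.1, -0.5]
gripper_width: 0.707
```

play_rows(increments=[[[0, 0.001, -0.0017], [0, 0, 0]], [[0, 0, 0], [0, 0, 0]]])

```text
t: 34.0
eef_pos: [0.4761, 0.1745, 0.0317]
tool_rot: [0.966, -0.259, -0.004, 0.011]
contact_force: [1.2, 0.1, -0.7]
gripper_width: 0.713
```

play_rows(increments=[[[0, 0.001, -0.0017], [0, 0, 0]], [[0, 0, 0], [0, 0, 0]]])

```text
t: 34.17
eef_pos: [0.4761, 0.1749, 0.0304]
tool_rot: [0.966, -0.258, -0.004, 0.011]
contact_force: [-0.8, -2.5, 7.3]
gripper_width: 0.709
```

play_rows(increments=[[[0, 0, 0], [0, 0, 0]], [[0, 0, 0], [0, 0, 0]], [[0, 0, 0], [0, 0, 0]], [[0, 0, 0], [0, 0, 0]], [[0, 0, 0], [0, 0, 0]]], gripper=0.076)

```text
t: 34.58
eef_pos: [0.4756, 0.1746, 0.0289]
tool_rot: [0.966, -0.259, -0.003, 0.011]
contact_force: [1.1, 0.7, 0.1]
gripper_width: 0.892
```

play_rows(increments=[[[0, -0.01, 0], [0, 0, 0]], [[0, -0.02, 0], [0, 0, 0]], [[0, -0.02, 0], [0, 0, 0]], [[0, -0.025, 0], [0, 0, 0]], [[0, -0.025, 0], [0, 0, 0]], [[0, -0.0147, 0.0259], [0, 0, 0]], [[0, -0.0147, 0.0259], [0, 0, 0]], [[0, -0.0147, 0.0259], [0, 0, 0]], [[0, -0.0147, 0.0259], [0, 0, 0]], [[0, -0.0147, 0.0259], [0, 0, 0]]], gripper=0.085)

```text
t: 35.42
eef_pos: [0.477, 0.0885, 0.2295]
tool_rot: [0.966, -0.259, -0.003, 0.011]
contact_force: [0.4, 0.3, -0.4]
gripper_width: 0.996
```

Run:
```python
from plan2 import *
o=st();standing()
c=read_camera("top");cv2.imwrite("pics/top2.png",cv2.resize(c["color"][140:380,165:485,::-1],None,fx=2.5,fy=2.5,interpolation=cv2.INTER_CUBIC))
H,S,V=cv2.split(cv2.cvtColor(c["color"],cv2.COLOR_RGB2HSV));yy,xx=np.mgrid[:480,:640]
m=(H>45)&(H<85)&(S>120)&(yy>140)&(yy<300)&(xx>200)
for r,b in rects(c,m,.04,30): print("green",np.round(r[0],1),np.round(r[1],1),b)
m=(H>5)&(H<28)&(S>110)&(yy>230)&(yy<330)&(xx<280)&(xx>170)
for r,b in rects(c,m,.058,30): print("plaque",np.round(r[0],1),np.round(r[1],1),round(r[2],1),b)
```

```text
t 35.4 p [0.477  0.0885 0.2295] F [ 0.4  0.3 -0.4] w 0.0851 y [-0.02   0.865 -0.501] x [1.    0.023 0.   ] q [ 0.32  0.45 -0.06  2.05 -1.02  1.29  0.92]
57 [285, 216, 80, 167, 11122] [[0.445, 0.167, 0.006], [0.476, 0.218, 0.046], [0.506, 0.326, 0.059]]
76 [199, 293, 42, 27, 355] [[0.349, 0.234, 0.003], [0.369, 0.255, 0.005], [0.385, 0.264, 0.006]]
green [596.7  -9.5] [30.8 27.8] (310, 235, 11, 12)
plaque [365.4 247. ] [29.2 43.4] 0.3 (211, 319, 17, 12)
plaque [471.8 170.1] [65.3 24.4] 1.3 (244, 273, 10, 25)
plaque [471.5 217.6] [65.5 27.2] 1.6 (226, 273, 11, 25)
plaque [471.3 267.9] [65.6 29.8] 1.8 (207, 273, 12, 25)
plaque [469.7 316.7] [68.3 29.9] 2.1 (189, 273, 12, 26)
```

View pics/top2.png

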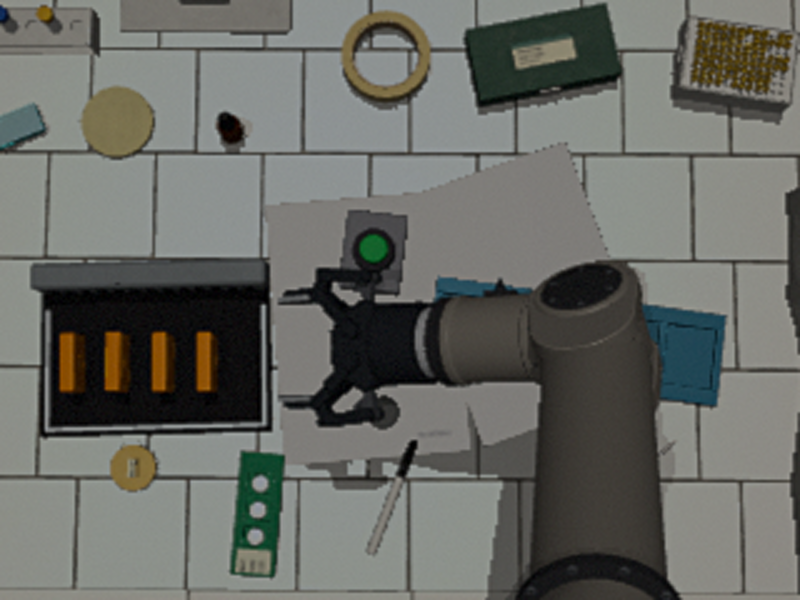

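The top view shows four plaques standing on the pad at (70,360), (115,360), (162,360) and (205,360) in the crop. The switch box has been knocked about 3 cm nearer, and the green button is now at (372,248). The bottle and case look undisturbed. Next I go above the button with the fingers shut.

Run:
```python
from plan2 import *
plan([.58,-.01,.2],pose(PY,0,1),n=14)
```

```text
n=14 row=[[0.007, -0.0019, -0.0077],[-4.28, 0.02, 0.03]] dist=0.145 minz=0.198 step=0.011 x 0.49..0.58
```

play_rows(increments=[[[0.007, -0.0019, -0.0077], [-4.28, 0.02, 0.03]], [[0.007, -0.0019, -0.0077], [-4.28, 0.02, 0.03]], [[0.007, -0.0019, -0.0077], [-4.28, 0.02, 0.03]], [[0.007, -0.0019, -0.0077], [-4.28, 0.02, 0.03]], [[0.007, -0.0019, -0.0077], [-4.28, 0.02, 0.03]], [[0.007, -0.0019, -0.0077], [-4.28, 0.02, 0.03]], [[0.007, -0.0019, -0.0077], [-4.28, 0.02, 0.03]], [[0.007, -0.0019, -0.0077], [-4.28, 0.02, 0.03]], [[0.007, -0.0019, -0.0077], [-4.28, 0.02, 0.03]], [[0.007, -0.0019, -0.0077], [-4.28, 0.02, 0.03]], [[0.007, -0.0019, -0.0077], [-4.28, 0.02, 0.03]], [[0.007, -0.0019, -0.0077], [-4.28, 0.02, 0.03]], [[0.007, -0.0019, -0.0077], [-4.28, 0.02, 0.03]], [[0.007, -0.0019, -0.0077], [-4.28, 0.02, 0.03]], [[0, 0, 0], [0, 0, 0]]], gripper=0.0, grip_force=20)

```text
t: 36.77
eef_pos: [0.5787, -0.0074, 0.1941]
tool_rot: [-0.706, 0.708, 0.007, -0.012]
contact_force: [-0.0, 1.8, 0.1]
gripper_width: 0.0
```

```bash
cat > btn.py <<'E'
from plan2 import *
o=st();c=wrist("wb%d"%int(o["t"]))
H,S,V=cv2.split(cv2.cvtColor(c["color"],cv2.COLOR_RGB2HSV));m=(H>45)&(H<85)&(S>120)
K=c["intrinsics"];n,l,s,cen=cv2.connectedComponentsWithStats(m.astype(np.uint8))
for i in range(1,n):
    if s[i,4]<200: continue
    v,u=np.nonzero((l==i)&(c["range_z"]>0));z=c["range_z"][v,u];P=np.c_[(u-K[0,2])/K[0,0]*z,(v-K[1,2])/K[1,1]*z,z];W=(P-c["t"])@c["R"]
    print(s[i].tolist(),W.min(0).round(4),np.median(W,0).round(4),W.max(0).round(4))
E
python3 btn.py
```

```text
t 36.8 p [ 0.5787 -0.0074  0.1941] F [-0.   1.8  0.1] w 0.0000 y [-0.007 -0.002 -1.   ] x [ 1.     0.027 -0.007] q [-0.25  0.36  0.2   1.83 -0.09  0.96  0.01]
[0, 0, 61, 75, 3624] [ 3.309e-01  9.190e-02 -1.000e-04] [0.3602 0.1167 0.0051] [0.3795 0.1416 0.0078]
[335, 203, 45, 45, 1603] [ 0.5857 -0.0248  0.0431] [ 0.601  -0.0064  0.0544] [0.6169 0.0082 0.0567]
```

Run:
```python
from plan2 import *
plan([.601,-.008,.066],pose(PY,0,1),n=6)
```

```text
n=6 row=[[0.004, 0.0213, -0.0001],[-0.01, 0.03, -0.08]] dist=0.130 minz=0.066 step=0.022 x 0.58..0.60
```

play_rows(increments=[[[0.0038, 0.0213, -0.0001], [0, 0, -0.08]], [[0.0038, 0.0213, -0.0001], [0, 0, -0.08]], [[0.0038, 0.0213, -0.0001], [0, 0, -0.08]], [[0.0038, 0.0213, -0.0001], [0, 0, -0.08]], [[0.0038, 0.0213, -0.0001], [0, 0, -0.08]], [[0.0038, 0.0213, -0.0001], [0, 0, -0.08]], [[0, 0, 0], [0, 0, 0]]])

```text
t: 37.4
eef_pos: [0.5967, -0.0104, 0.0621]
tool_rot: [0.708, -0.706, -0.005, 0.01]
contact_force: [-0.9, -0.7, -0.8]
gripper_width: -0.001
```

```bash
python3 btn.py; ls pics
```

```text
t 37.4 p [ 0.5967 -0.0104  0.0621] F [-0.9 -0.7 -0.8] w -0.0001 y [-0.007  0.002 -1.   ] x [ 1.     0.021 -0.007] q [-0.21  0.56  0.17  1.88 -0.14  0.72  0.06]
[296, 253, 81, 67, 3032] [ 0.5847 -0.0173  0.0432] [0.6035 0.     0.0542] [0.6183 0.0087 0.081 ]
s1.png
scene0.png
top0.png
top2.png
topc.png
w1.png
w2.png
w3.png
w4.png
w5.png
w6.png
wb36.png
wb37.png
```

play_rows(increments=[[[0.004, 0.003, 0.001], [0, 0, 0]], [[0, 0.003, 0], [0, 0, 0]], [[0, 0.002, 0], [0, 0, 0]], [[0, 0, 0], [0, 0, 0]]])

```text
t: 37.78
eef_pos: [0.6043, -0.0081, 0.0589]
tool_rot: [0.708, -0.707, -0.009, 0.007]
contact_force: [0.4, 0.7, -0.0]
gripper_width: 0.001
```

play_rows(increments=[[[0, 0.002, 0], [0, 0, 0]], [[0, 0, 0], [0, 0, 0]]])

```text
t: 37.95
eef_pos: [0.6041, -0.008, 0.0565]
tool_rot: [0.707, -0.707, -0.008, 0.008]
contact_force: [0.3, 0.0, 0.0]
gripper_width: 0.002
```

play_rows(increments=[[[0, 0.002, 0], [0, 0, 0]], [[0, 0, 0], [0, 0, 0]]])

```text
t: 38.12
eef_pos: [0.604, -0.008, 0.0542]
tool_rot: [0.707, -0.707, -0.008, 0.008]
contact_force: [-0.3, 0.2, 0.2]
gripper_width: 0.0
```

play_rows(increments=[[[0, 0.002, 0], [0, 0, 0]], [[0, 0, 0], [0, 0, 0]]])

```text
t: 38.28
eef_pos: [0.6042, -0.008, 0.0523]
tool_rot: [0.707, -0.707, -0.008, 0.008]
contact_force: [-0.6, 0.5, 2.4]
gripper_width: -0.001
```

play_rows(increments=[[[0, 0.002, 0], [0, 0, 0]], [[0, 0.002, 0], [0, 0, 0]], [[0, 0, 0], [0, 0, 0]]])

```text
t: 38.53
eef_pos: [0.6042, -0.008, 0.0483]
tool_rot: [0.707, -0.707, -0.008, 0.008]
contact_force: [-1.2, -0.4, 5.1]
gripper_width: 0.001
```

play_rows(increments=[[[0, 0.0015, 0], [0, 0, 0]], [[0, 0, 0], [0, 0, 0]], [[0, 0, 0], [0, 0, 0]]])

```text
t: 38.78
eef_pos: [0.6043, -0.008, 0.048]
tool_rot: [0.708, -0.707, -0.008, 0.008]
contact_force: [-4.5, -0.1, 13.1]
gripper_width: -0.001
```

Force jumped to 13 N with no further travel, so the button has bottomed out. I'll retract straight up and check.

play_rows(increments=[[[0, 0, 0], [0, 0, 0]], [[0, 0, 0], [0, 0, 0]], [[0, -0.005, 0], [0, 0, 0]], [[0, -0.02, 0], [0, 0, 0]], [[0, -0.03, 0], [0, 0, 0]], [[0, -0.03, 0], [0, 0, 0]], [[0, -0.03, 0], [0, 0, 0]], [[0, -0.03, 0], [0, 0, 0]], [[0, 0, 0], [0, 0, 0]], [[0, 0, 0], [0, 0, 0]]])

```text
t: 39.62
eef_pos: [0.6052, -0.0082, 0.1936]
tool_rot: [0.708, -0.707, -0.01, 0.006]
contact_force: [-0.4, 1.1, -0.0]
gripper_width: -0.001
```

```bash
python3 btn.py
python3 - <<'E'
from plan2 import *
c=read_camera("scene");cv2.imwrite("pics/s3.png",c["color"][:,:,::-1])
c=read_camera("top")
H,S,V=cv2.split(cv2.cvtColor(c["color"],cv2.COLOR_RGB2HSV));yy,xx=np.mgrid[:480,:640]
m=(H>5)&(H<28)&(S>110)&(yy>230)&(yy<315)&(xx<280)&(xx>170)
for r,b in rects(c,m,.058,30): print("plaque",np.round(r[0],1),np.round(r[1],1),round(r[2],1))
E
```

```text
t 39.6 p [ 0.6052 -0.0082  0.1936] F [-0.4  1.1 -0. ] w -0.0001 y [ 0.005  0.001 -1.   ] x [1.    0.023 0.005] q [-0.25  0.4   0.2   1.78 -0.1   0.96  0.02]
[0, 2, 21, 74, 1269] [3.623e-01 9.120e-02 3.000e-04] [0.3734 0.1137 0.0052] [0.3803 0.1402 0.0083]
[294, 201, 46, 46, 1601] [ 0.5844 -0.0247  0.0433] [ 0.6013 -0.0062  0.0544] [0.6168 0.0082 0.057 ]
plaque [471.8 170.1] [65.3 24.5] 1.3
plaque [471.5 217.6] [65.5 27.2] 1.6
plaque [471.3 267.9] [65.7 29.8] 1.8
plaque [469.6 316.7] [68.2 29.9] 1.9
```

View pics/s3.png

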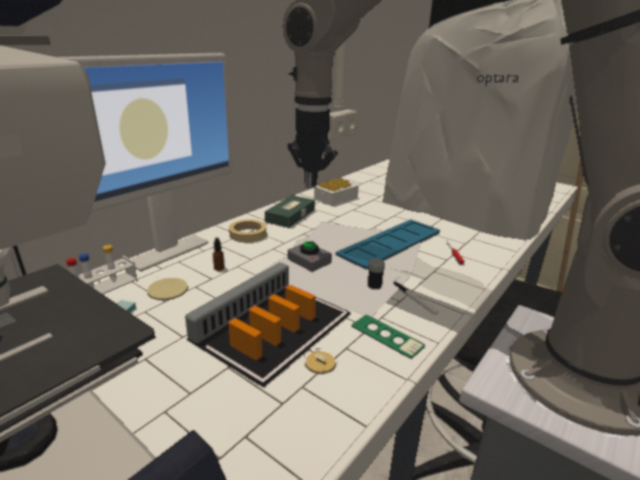

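The scene view shows four plaques upright at about (246,340), (265,325), (284,313) and (301,300), the mould empty and the gripper clear of everything. The button is back at its original height. I'm handing in.

```bash
python3 -c "
from station import *
print(hand_in())"
```

```text
the job is handed in; nothing more can be done
None
```

All four plaques in the mould now stand on their long thin edges on the drying pad, faces left and right, and the start button was pressed and released. The job was handed in at about 40 s; no verdict was reported.

- **Plaques:** The last top-camera measurement puts them about 50 mm apart, square to the pad within about 1°. All are inside the outline and unchanged by the button press.
- **Button:** The switch box had been knocked about 3 cm, so I measured its position again before pressing. The button moved about 5 mm, then stopped dead as the force rose from 5 to 13 N, so I took it as fully down. It then sprang back to its starting height.
- **Other things:** The bottle and case look undisturbed in the final picture, though I did not measure them again. The arm ended well clear of everything.
- **Disagreement:** The top camera read about 5 mm less in x than the wrist camera and arm. I followed the wrist camera, and the grasps were centred.

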